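Balance the sampler bar on the knife edge and set its hanger at that point

TASK

Lay the sampler bar square across the knife-edge stand, the yellow logger and the capped tube hanging below it, and slide it along the edge until it stays level on the edge by itself with your hand off it. Then mark that balance point by setting the orange hanger saddle over the bar directly above the knife edge, and leave the bar level with the hanger on it. Do not knock over or push aside the tube rack, tip box, bottle and beaker.

Things in the scene. Friction and masses are not known exactly. Their poses are not given: they have to be found in the camera images.
- bar: Sampler bar: aluminium, 320 long (its x), 24 wide (y), 10 thick (z). Origin: middle of its flat underside, z up. It starts standing on four black clamps below it (12 long, 36 wide, at x = +-90 and +-150, reaching 48 below the underside), so its underside is 48 above the bench. Between x = -84 and 84 it is bare, to grip across its 24 and lay on the edge. May lie either way round.
- bar_top (a point): Middle of the bar's top, 10 above its underside. It all weighs 0.27 to 0.54 kg; the balance point is hidden, within 45 of this point along x. Centre of mass 18 to 24 below the underside, so it is stable: let go level, d mm off balance, it stays level if d < 1.5, else settles in 1 to 2 s, heavy side low, at tan(tilt) of d/22 give or take 0.1; past d = 7 that end may rest on the bench, at some 18 degrees.
- tube_inner (a point): Inner end (towards the bar's middle), on the axis, of the frosted screw-cap tube (30 diameter, blue cap 34 diameter) clamped under the bar's -x end; it covers x from -185 to -72 and its axis is 27 below the bar's underside. Its weight is hidden, 0.09 to 0.23 kg.
- logger_inner (a point): Inner end (towards the bar's middle), on the axis, of the yellow cylindrical logger (36 diameter) clamped under the bar's +x end; its body covers x from 72 to 172 (a steel stud to 180) and its axis is 27 below the bar's underside. Its weight is hidden, 0.09 to 0.23 kg.
- stand: Knife-edge stand, fixed to the bench: grey base 110 (x) by 90 (y) by 12 high, upright 16 by 44 in its middle, and on it a steel knife edge along the stand's y axis, 44 long, its tip rounded to 1.5 radius, 100 above the bench. The bar is to lie along the stand's x axis. Origin: centre of the base's underside.
- edge (a point): Middle of the knife edge's tip, 100 above the bench; same axes as the stand (edge along y, bar to lie along x).
- hanger: Orange hanger saddle, 25 g, an upside-down U for the bar: plate 24 (x) by 38 (y) by 4 thick, two legs 8 long at y = +-15 to +-19 (30 between them), and on top an upright lug with an eye, 20 (x) by 10 (y), from 4 to 32 above the origin, gripped across its 10. Origin: centre of the plate's underside, which lies on the bar's top, 8 above the bench at first. Its x goes along the bar, either way round.
- rack: Bystander: green and navy rack with four clear tubes, 92 (x) by 136 (y), 160 high with the tubes; origin under its centre. Must not be moved or tipped.
- tipbox: Bystander: blue pipette-tip box with clear lid, 88 (x) by 122 (y) by 58 high; origin under its centre. Must not be moved.
- bottle: Bystander: amber bottle with a red cap, 58 diameter, 135 high; origin under its centre. Must not be moved or tipped.
- beaker: Bystander: glass beaker, 62 diameter, 90 high; origin under its centre. Must not be moved or tipped.
There are look-alikes about, which are no part of the job. Of the things that look like the hanger, the largest one is meant. What is shaped like the stand but pink is not meant.

How it is judged:
By the outcome, as a careful person would: the job done as asked, in the order asked, and still so for the second after the job is handed in, with the robot touching nothing.
It also fails if it takes over 72 s, if anything falls off the work surface, if the arm or the gripper's body presses on something with over 40 N, if the wrist force passes 120 N, or if a joint passes its speed limit or range.

ROBOT

A 6-joint arm with a two-finger parallel gripper is mounted at the origin on the work surface. World frame = base frame: x ahead of the robot, y to its left, z up, the work surface at z = 0. Lengths are in m, angles in degrees, forces in N, time in s.
With the tool pointing down it reaches from about 0.4 to 0.825 m from the base axis. Payload 7 kg.
Tool frame: the origin (TCP) lies midway between the tips of the shut fingers; the grasp point (between the pads) lies r.grip_depth behind it (r.grip_depth is the distance from the TCP to the grasp point, in m); z points along the fingers, y is the direction in which the jaws open and shut (so a half turn about z gives the same grasp; the last joint's range is limited). The gripper opens to 88 mm and grips with 3 to 60 N. Pads are 19 mm wide; open, the fingers measure 130 mm over their backs; the gripper's body (78 mm by 193 mm) begins 47 mm behind the grasp point.
Start: joints at [83.371, 20.546, 0.682, 0, -70.136, -16.507], TCP at [0.265, 0.621, 0.227] pointing down, gripper open.
Joint ranges: [-176.03, 176.03], [-82.01, 121.73], [-58.28, 71.71], [-173.87, 95.51], [-174.79, -0.11], [-173.66, 173.66]. Speed limits (degrees/s): [136.94, 136.94, 172.46, 180, 180, 180].

INTERFACE

Orientations are given as [roll, pitch, yaw] about the fixed x, y, z axes, in that order (R = Rz(yaw) Ry(pitch) Rx(roll)).
In Python, from plant import r, imaging, close_job gives the robot as it stands.
- The arm moves only by the tool step_arm, never from a script. Its argument "commands" is a list of rows, each a list of 2 entries, a list of its own where there are three numbers: the shift along the tool's x, y, z in mm, then the turn about the tool's z in degrees. In form: [[[x, y, z], twist], ...]. A call has 1 to 20 rows; each row shifts and turns the commanded pose from where the row before left it, along the tool's axes as they then stand; what a row does not reach is not made up. A row lasts 1/8 s, in which the tool goes at most 62.5 mm and 10.7 degrees, less where a joint would pass 70% of its speed; a pose out of reach is approached as far as the arm can. A call with a gripper value outside its range is refused whole. "gripper" is the closure, from 0 (fully open) to 1 (shut), set as the call begins (left out, the last holds). The fingers move at their own pace and stop on an object; "grip_force" is the grip in N (left out, the last holds). Time passes only in rows, so rows that do not move let the fingers close. It gives the time, the measured TCP pose, the force and the opening at its end, in the units of the state.
- r.get_state(): the state, without advancing time (a new reading comes with each control period).
- imaging.capture(name): name is "scene" or "top" or "wrist"; returns a dict with "img" (420x560x3 uint8, red, green, blue), "z_map" (420x560 float32, m along the optical axis (not along the pixel's ray), 0 where there is no reading), "vfov" (degrees; the focal length in pixels is half the picture's height over the tangent of half this angle, whatever the lens; pixels are square), "cx", "cy" (the principal point, pixels), "extrinsics" (4x4, takes a point from camera to world coordinates); the wrist camera has in their place "T_tool_cam" (4x4, takes a point from camera to tool coordinates, whose origin is the TCP and whose axes are the flange's). Camera axes: x right, y down, z forward; pixel columns grow to the right and rows downward; lengths in m; the calibration is good to about 2 mm. A picture is of the moment at which its call begins: read the wrist's pose just before it.
- close_job(): hands the job in, once; it reports no verdict.
The state is a dict: "time_s": time; "joints": joint angles; "qd": joint speeds; "joint_torque": joint torques, N m; "tcp_pos": TCP position; "eef_rot": TCP orientation; "contact_force": force on the tool from outside, world axes, zero at the start; "moment": the same for the moment, N m; "gripper_width": finger opening in m.
Only numpy, scipy, OpenCV 4.12 (cv2) and the standard library are available. Lean on these libraries where they do the work, as an engineer would, in place of code of your own. Each camera call takes 0.05 s, during which the arm holds its last target.

## Working session

There is one attempt and no reset: what is moved stays moved. The work goes in short steps, Python scripts to look and compute and a tool call to move; the robot and the scene stay as the last step left them, time stands still between calls to the robot, and variables do not carry over. Pictures are saved under pics/ and viewed, and the job is handed in when it is done.

Besides the shell and the picture viewer there is one more tool, called as name(argument=value, ...), one argument or row to a line, values as JSON. step_arm: Moves the arm, as the interface text tells. Its arguments: {"type":"object","properties":{"commands":{"type":"array","items":{"type":"array"}},"gripper":{"type":"number"},"grip_force":{"type":"number"}},"required":["commands"]}

```bash
ls; mkdir -p pics; python3 - <<'E'
from plant import r, imaging
import cv2,numpy as np
s=r.get_state(); print(s, r.grip_depth)
for n in ["scene","top","wrist"]:
    c=imaging.capture(n); np.savez(f"{n}0.npz",**c)
    cv2.imwrite(f"pics/{n}0.png",c["img"][:,:,::-1])
    print(n,c["vfov"],c["cx"],c["cy"],c.get("extrinsics",c.get("T_tool_cam")))
E
```

```text
pics
{'time_s': 0.0, 'joints': array([ 8.33715510e+01,  2.05895084e+01,  6.35670771e-01, -1.83932072e-02,
       -7.01373022e+01, -1.65064621e+01]), 'qd': array([ 0.00375425,  0.07980916, -0.13382118,  0.07710213, -0.04936637,
        0.05072193]), 'joint_torque': array([-2.69040044e-05, -5.82719100e+01,  2.93063825e+01,  6.99740812e+00,
        6.98815507e-03, -1.63716059e-04]), 'tcp_pos': array([0.2650547 , 0.6202623 , 0.22566429]), 'eef_rot': array([ 1.79907703e+02, -9.31873350e-03, -2.31411667e+01]), 'contact_force': array([0.00519755, 0.01346748, 0.05421881]), 'moment': array([ 0.010796  , -0.00428965,  0.03978246]), 'gripper_width': 0.08786017902045119} 0.0188
scene 55.310396198285915 279.3410195260098 202.43769290650457 [[-8.75658208e-01  3.55684701e-01 -3.26666645e-01  8.30481395e-01]
 [ 4.82931228e-01  6.45441437e-01 -5.91762435e-01  4.98662614e-01]
 [ 3.63344068e-04 -6.75939157e-01 -7.36957342e-01  7.12633832e-01]
 [ 0.00000000e+00  0.00000000e+00  0.00000000e+00  1.00000000e+00]]
top 49.71285195148364 279.7723520276214 213.69961011881077 [[ 0.00775944 -0.99756276  0.0693421   0.47253524]
 [-0.9999185  -0.00844344 -0.00957636  0.03370629]
 [ 0.01013851 -0.06926214 -0.99754697  1.26257661]
 [ 0.          0.          0.          1.        ]]
wrist 58.38074848425245 279.07325706988075 205.3354516800519 [[ 5.76667840e-04 -9.50566569e-01 -3.10520313e-01  8.52004547e-02]
 [ 9.99999090e-01  9.26800667e-04 -9.80027403e-04 -1.24547812e-03]
 [ 1.21937172e-03 -3.10519465e-01  9.50566239e-01 -1.57296268e-01]
 [ 0.00000000e+00  0.00000000e+00  0.00000000e+00  1.00000000e+00]]
```

View pics/scene0.png

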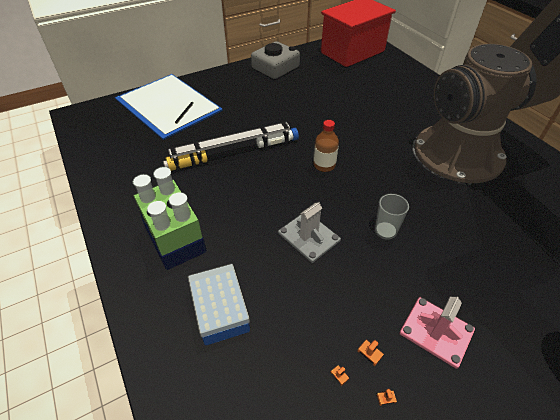

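View pics/top0.png

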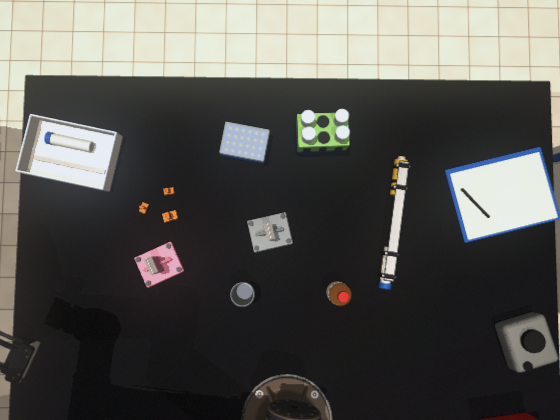

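View pics/wrist0.png

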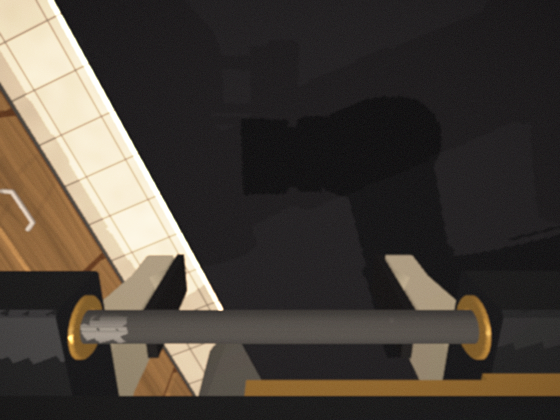

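Scene: the bar is at scene (230,147) and top (397,220), logger end far from the robot. The grey stand is at top (270,232) and the pink decoy at (159,265). There are three orange hanger candidates at top (170,216), (143,208) and (168,191).

```bash
cat > h.py <<'E'
import numpy as np,cv2
def K(c):
    f=210/np.tan(np.radians(c["vfov"])/2); return f,float(c["cx"]),float(c["cy"])
def ray(c,u,v,T):
    f,cx,cy=K(c); d=np.array([(u-cx)/f,(v-cy)/f,1.]); return T[:3,3],T[:3,:3]@d
def onplane(c,u,v,z,T=None):
    T=c["extrinsics"] if T is None else T
    o,d=ray(c,u,v,T); return o+d*(z-o[2])/d[2]
def cloud(c,T=None):
    T=c["extrinsics"] if T is None else T
    f,cx,cy=K(c); v,u=np.mgrid[0:420,0:560]; Z=c["z_map"]
    P=np.stack([(u-cx)/f*Z,(v-cy)/f*Z,Z],-1)
    return P@T[:3,:3].T+T[:3,3]
def proj(c,p,T=None):
    T=c["extrinsics"] if T is None else T
    q=T[:3,:3].T@(np.asarray(p)-T[:3,3]); f,cx,cy=K(c)
    return np.array([f*q[0]/q[2]+cx,f*q[1]/q[2]+cy])
E
python3 - <<'E'
from h import *
t=dict(np.load("top0.npz")); s=dict(np.load("scene0.npz"))
im=t["img"][:,:,::-1]
def crop(im,x,y,w,h,k,n): cv2.imwrite(n,cv2.resize(im[y:y+h,x:x+w],None,fx=k,fy=k,interpolation=cv2.INTER_CUBIC))
crop(im,130,180,170,115,4.5,"pics/c_top_a.png")
crop(im,360,140,70,160,3.7,"pics/c_top_b.png")
si=s["img"][:,:,::-1]
crop(si,270,190,220,215,2.7,"pics/c_sc.png")
P=cloud(t)
Q=cloud(s)
hsv=cv2.cvtColor(im,cv2.COLOR_BGR2HSV); hs=cv2.cvtColor(si,cv2.COLOR_BGR2HSV)
for nm,h_,PP in(("top",hsv,P),("scene",hs,Q)):
    m=cv2.inRange(h_,(5,150,120),(20,255,255))
    n,l,st,ce=cv2.connectedComponentsWithStats(m)
    for i in range(1,n):
        if st[i,4]>20:
            pts=PP[l==i]; print(nm,st[i],ce[i].round(1),np.median(pts,0).round(4),pts.max(0).round(3),pts.min(0).round(3))
for uv in [(270,232),(397,220),(323,130),(245,142),(342,295),(243,294),(300,60)]: print(uv,P[uv[1],uv[0]].round(3))
E
```

```text
top [163 187  11   8  60] [168.2 190.6] [0.6204 0.3297 0.0103] [0.632 0.347 0.032] [0.612 0.319 0.002]
top [139 202   9  11  66] [142.8 207.2] [0.5736 0.3993 0.0107] [0.589 0.41  1.263] [0.473 0.034 0.001]
top [162 210  16  12 116] [169.4 215.5] [0.5513 0.3234 0.0138] [0.567 0.345 1.263] [0.473 0.034 0.001]
top [331 289  18  16 106] [335.9 297.8] [ 0.3393 -0.1192  0.0979] [0.473 0.034 1.263] [ 0.323 -0.153  0.082]
scene [318 133  20  14 144] [328. 141.] [ 0.3564 -0.1172  0.0947] [0.83  0.499 0.713] [ 0.326 -0.137  0.084]
scene [358 340  26  25 303] [370.9 350.6] [0.5532 0.3294 0.0136] [0.83  0.499 0.713] [ 0.531  0.303 -0.001]
scene [331 366  18  18 160] [339.9 373.9] [0.6219 0.3349 0.0103] [0.83  0.499 0.713] [ 0.608  0.317 -0.   ]
scene [377 389  20  16 170] [386.5 396.9] [0.5767 0.401  0.0105] [0.83  0.499 0.713] [0.556 0.386 0.   ]
(270, 232) [0.506 0.047 0.1  ]
(397, 220) [ 0.542 -0.291  0.059]
(323, 130) [ 0.77  -0.087  0.113]
(245, 142) [0.747 0.117 0.065]
(342, 295) [ 0.351 -0.132  0.135]
(243, 294) [0.338 0.121 0.004]
(300, 60) [ 1.314 -0.072 -0.746]
```

View pics/c_top_a.png

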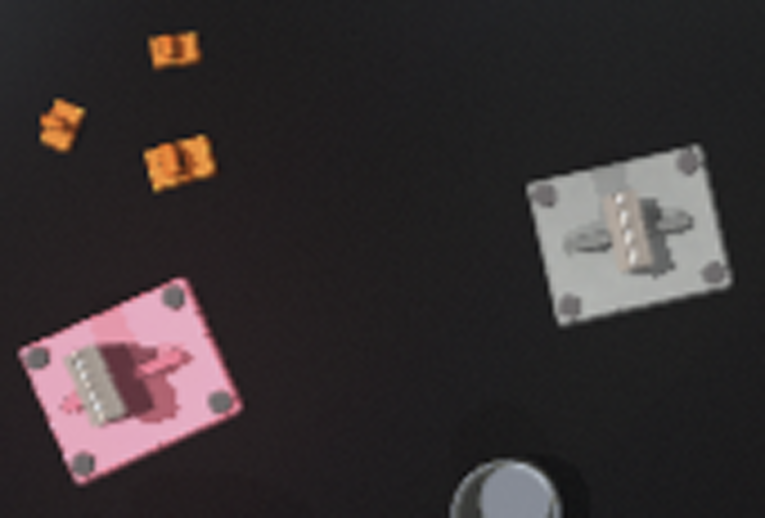

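View pics/c_top_b.png

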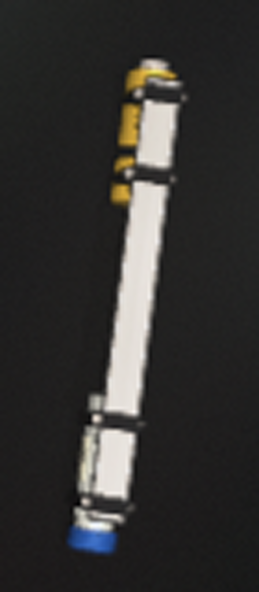

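View pics/c_sc.png

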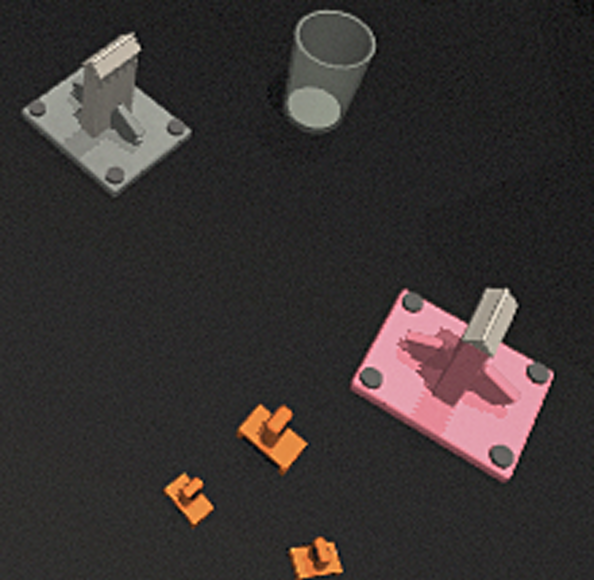

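Hanger candidates: top (169,215) spans about 43x30 mm, while (143,207) and (168,191) span about 30x20 mm. The first is the largest, so it is the hanger. The grey stand at (270,232) is the right one, and the pink stand at (159,265) is rejected. Next I'll measure the bar and stand.

```bash
cat > m1.py <<'E'
from h import *
def axis(p):
    c=p.mean(0); u,s,v=np.linalg.svd(p-c); return c,v[0],s
for nm in("top","scene"):
    c=dict(np.load(nm+"0.npz")); P=cloud(c); hsv=cv2.cvtColor(c["img"],cv2.COLOR_RGB2HSV)
    # bar top: low sat bright, z about .058
    m=(hsv[...,1]<60)&(hsv[...,2]>110)&(abs(P[...,2]-.058)<.006)&(abs(P[...,0]-.53)<.2)&(abs(P[...,1]+.3)<.1)
    mm=(m*255).astype(np.uint8); n,l,st,ce=cv2.connectedComponentsWithStats(mm)
    m=l>0
    p=P[m]; 
    # bar-frame extents
    r=cv2.minAreaRect((p[:,:2]*1000).astype(np.float32)); print(nm,"bar",m.sum(),r,np.median(p[:,2]))
    # logger / cap
    y=(hsv[...,0]>18)&(hsv[...,0]<32)&(hsv[...,1]>130)&(hsv[...,2]>70)&(P[...,1]<-.2)&(P[...,1]>-.4)
    b=(hsv[...,0]>100)&(hsv[...,0]<125)&(hsv[...,1]>150)&(hsv[...,2]>60)&(P[...,1]<-.2)&(P[...,1]>-.35)&(P[...,0]<.45)
    for k,q in(("yel",y),("blue",b)): print(k,q.sum(),np.median(P[q],0).round(3) if q.any() else 0)
    # knife tip
    k=(P[...,2]>.085)&(P[...,2]<.108)&(abs(P[...,0]-.506)<.05)&(abs(P[...,1]-.047)<.05)
    q=P[k]; r=cv2.minAreaRect((q[:,:2]*1000).astype(np.float32)); print("knife",k.sum(),r,np.median(q,0).round(4),q[:,2].max())
    v,u=np.nonzero(k); print(" px",u.min(),u.max(),v.min(),v.max())
    # base plate
    k=(abs(P[...,2]-.012)<.005)&(hsv[...,2]>60)&(abs(P[...,0]-.506)<.09)&(abs(P[...,1]-.047)<.09)
    q=P[k]; r=cv2.minAreaRect((q[:,:2]*1000).astype(np.float32)); print("base",k.sum(),r,np.median(q[:,2]))
    for nme,zlo,x0,y0,d in (("rack",.04,.77,-.087,.12),("tipbox",.03,.747,.117,.09),("bottle",.02,.35,-.13,.06),("beaker",.02,.34,.12,.06)):
        k=(P[...,2]>zlo)&(P[...,2]<.2)&(abs(P[...,0]-x0)<d)&(abs(P[...,1]-y0)<d); q=P[k]
        print(nme,k.sum(),q.min(0).round(3),q.max(0).round(3))
    o=cv2.inRange(hsv,(5,150,120),(20,255,255))>0
    k=o&(abs(P[...,0]-.552)<.035)&(abs(P[...,1]-.327)<.04)
    q=P[k]; r=cv2.minAreaRect((q[:,:2]*1000).astype(np.float32)); print("hanger",r)
    lug=q[q[:,2]>.022]; pl=q[q[:,2]<.017]; print("lug",lug.mean(0).round(4),cv2.minAreaRect((lug[:,:2]*1000).astype(np.float32))); 
    pl=pl[pl[:,2]>.008]; print("plate",pl.mean(0).round(4),cv2.minAreaRect((pl[:,:2]*1000).astype(np.float32)))
E
python3 m1.py
```

```text
top bar 909 ((541.59765625, -285.27838134765625), (29.53539276123047, 322.6623840332031), 82.15367889404297) 0.05940456175158548
yel 144 [ 0.672 -0.292  0.034]
blue 71 [ 0.365 -0.262  0.035]
knife 136 ((509.8406677246094, 50.71587371826172), (43.79523468017578, 20.14618492126465), 13.016437530517578) [0.5089 0.05   0.0957] 0.10459359950178682
 px 264 274 222 239
base 965 ((509.62127685546875, 50.624237060546875), (89.25360870361328, 109.7785873413086), 13.530900001525879) 0.013160580274599099
rack 2130 [ 0.724 -0.154  0.041] [ 0.818 -0.017  0.169]
tipbox 1519 [0.699 0.056 0.03 ] [0.807 0.187 0.066]
bottle 470 [ 0.32  -0.16   0.021] [ 0.377 -0.105  0.141]
beaker 247 [0.319 0.089 0.02 ] [0.378 0.148 0.096]
hanger ((551.4269409179688, 326.5055847167969), (22.630483627319336, 38.54726791381836), 16.19833755493164)
lug [0.5515 0.3261 0.0396] ((551.4496459960938, 326.21502685546875), (17.96863555908203, 9.65373706817627), 15.811975479125977)
plate [0.5513 0.3233 0.0127] ((551.5272827148438, 326.1600341796875), (22.630483627319336, 37.737098693847656), 16.19833755493164)
scene bar 646 ((540
[... 367 characters left out ...]
09.61962890625, 51.48743438720703), (90.73478698730469, 111.21177673339844), 13.650371551513672) 0.013345607042932195
rack 3832 [ 0.723 -0.152  0.04 ] [ 0.82  -0.015  0.164]
tipbox 3201 [0.698 0.055 0.03 ] [0.805 0.189 0.063]
bottle 871 [ 0.322 -0.154  0.02 ] [ 0.377 -0.101  0.138]
beaker 1027 [0.316 0.088 0.02 ] [0.378 0.151 0.094]
hanger ((548.8809814453125, 324.8283386230469), (30.917905807495117, 40.05554962158203), 17.012144088745117)
lug [0.5521 0.3275 0.0398] ((551.3484497070312, 327.1645202636719), (18.22547721862793, 9.205707550048828), 18.6394100189209)
plate [0.5528 0.3283 0.0131] ((551.4696655273438, 326.8877258300781), (24.762256622314453, 37.63165283203125), 17.012144088745117)
```

step_arm(
  commands=[
    [[30.5,36.2,0],0],
    [[30.5,36.2,0],0],
    [[30.5,36.2,0],0],
    [[30.5,36.2,0],0],
    [[30.5,36.2,0],0],
    [[30.5,36.2,0],0],
    [[30.5,36.2,0],0],
    [[30.5,36.2,0],0],
    [[30.5,36.2,0],0],
    [[30.5,36.2,0],0],
    [[30.5,36.2,0],0],
    [[30.5,36.2,0],0],
    [[30.5,36.2,0],0],
    [[30.5,36.2,0],0],
    [[30.5,36.2,0],0],
    [[30.5,36.2,0],0],
    [[30.5,36.2,0],0],
    [[30.5,36.2,0],0],
    [[30.5,36.2,0],-7.5],
    [[30.5,36.2,0],-7.5],
  ],
  gripper=0,
  grip_force=50,
)

```text
time_s: 2.65
tcp_pos: [0.5475, -0.2842, 0.2264]
eef_rot: [-180.0, 0.0, -7.9]
contact_force: [0.7, 0.9, 0.6]
gripper_width: 0.0878
```

```bash
cat >> h.py <<'E'
from scipy.spatial.transform import Rotation as Ro
def pose(s):
    T=np.eye(4); T[:3,:3]=Ro.from_euler("xyz",s["eef_rot"],degrees=True).as_matrix(); T[:3,3]=s["tcp_pos"]; return T
def go(s,p,yaw=None):
    T=pose(s); d=T[:3,:3].T@(np.array(p)-T[:3,3])*1000
    tw=None if yaw is None else -(yaw-s["eef_rot"][2]+180)%360-0
    if yaw is not None:
        tw=((s["eef_rot"][2]-yaw)+180)%360-180
    print("shift mm",d.round(1),"twist",tw)
    return d,tw
def brief(s):
    print(round(s["time_s"],3),"tcp",s["tcp_pos"].round(4),"rot",s["eef_rot"].round(2),"F",s["contact_force"].round(2),"M",s["moment"].round(3),"w",round(s["gripper_width"]*1000,1),"j",s["joints"].round(1))
E
python3 - <<'E'
from plant import r,imaging
from h import *
s=r.get_state(); brief(s)
c=imaging.capture("wrist"); np.savez("w1.npz",**c,P=pose(s)); cv2.imwrite("pics/w1.png",c["img"][:,:,::-1])
go(s,[.541,-.286,.2],-8)
E
```

```text
2.65 tcp [ 0.5475 -0.2842  0.2264] rot [-1.7999e+02  1.0000e-02 -7.9100e+00] F [0.73 0.95 0.58] M [ 0.096 -0.105  0.051] w 87.8 j [ -9.3  15.1  -7.   -0.  -67.8  91.4]
shift mm [-6.2  2.6 26.4] twist 0.0874298770221742
```

View pics/w1.png

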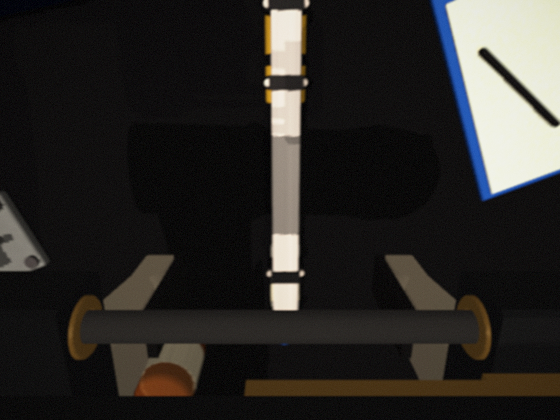

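The bar runs along column 286, square between the fingers, with clamps at (286,82) and (286,275). I'll cast those to the bar's top plane.

```bash
python3 - <<'E'
from h import *
c=dict(np.load("w1.npz")); T=c["P"]@c["T_tool_cam"]
g=cv2.cvtColor(c["img"],cv2.COLOR_RGB2HSV)
for v in (50,115,150,190,220,250):
    row=np.nonzero((g[v,240:340,1]<70)&(g[v,240:340,2]>70))[0]+240
    a=onplane(c,row.min()-.5,v,.058,T); b=onplane(c,row.max()+.5,v,.058,T)
    print(v,row.min(),row.max(),((a+b)/2).round(4),np.linalg.norm(a-b).round(4))
col=g[:,286,2].astype(int)
d=np.nonzero(col<60)[0]; print(d[:60])
for v in (82,275): print(onplane(c,286,v,.059,T).round(4))
E
```

```text
50 272 300 [ 0.6563 -0.3035  0.058 ] 0.0233
115 271 300 [ 0.6059 -0.2964  0.058 ] 0.0254
150 272 299 [ 0.5765 -0.2925  0.058 ] 0.0244
190 272 299 [ 0.5407 -0.2877  0.058 ] 0.0252
220 272 298 [ 0.5122 -0.2834  0.058 ] 0.0249
250 270 299 [ 0.4822 -0.279   0.058 ] 0.0284
[  0   1   2   3   4   5   6   7   8  76  77  78  79  80  81  82  83  84
  85  86  87  88 273 274 275 276 277 278 279 280 281 311 312 313 314 315
 316 317 318 319 320 321 322 323 324 325 326 327 328 329 330 331 332 333
 334 335 336 337 338 339]
[ 0.6321 -0.3003  0.059 ]
[ 0.4563 -0.2769  0.059 ]
```

step_arm(
  commands=[
    [[-5,3.5,10],0],
    [[0,0,35],0],
    [[0,0,35],0],
    [[0,0,35],0],
    [[0,0,35],0],
    [[0,0,24],0],
    [[0,0,12],0],
    [[0,0,6],0],
    [[0,0,0],0],
  ],
)

```text
time_s: 3.82
tcp_pos: [0.5422, -0.2852, 0.0349]
eef_rot: [180.0, -0.0, -8.1]
contact_force: [0.5, 0.3, 0.7]
gripper_width: 0.0873
```

step_arm(
  commands=[
    [[0,0,0],0],
    [[0,0,0],0],
    [[0,0,0],0],
    [[0,0,0],0],
    [[0,0,0],0],
    [[0,0,0],0],
  ],
  gripper=1,
  grip_force=50,
)

```text
time_s: 4.58
tcp_pos: [0.542, -0.2853, 0.0345]
eef_rot: [180.0, 0.0, -8.1]
contact_force: [0.3, -0.3, -0.1]
gripper_width: 0.0333
```

```bash
python3 -c "
from plant import r
from h import *
brief(r.get_state())"
```

```text
4.575 tcp [ 0.542  -0.2853  0.0345] rot [180.     0.    -8.14] F [ 0.27 -0.3  -0.07] M [-0.001 -0.021  0.008] w 33.3 j [ -9.5  25.2 -20.2   0.  -44.6  91.4]
```

step_arm(
  commands=[
    [[0,0,0],0],
    [[0,0,0],0],
    [[0,0,0],0],
    [[0,0,0],0],
  ],
)

```text
time_s: 5.08
tcp_pos: [0.5422, -0.2854, 0.0346]
eef_rot: [180.0, -0.0, -8.1]
contact_force: [-1.0, -1.4, 0.8]
gripper_width: 0.0232
```

```bash
python3 -c "
from plant import r
from h import *
brief(r.get_state())"
```

```text
5.075 tcp [ 0.5422 -0.2854  0.0346] rot [ 1.7999e+02 -1.0000e-02 -8.1300e+00] F [-0.97 -1.38  0.76] M [-0.57  -0.043 -0.012] w 23.2 j [ -9.5  25.2 -20.2   0.  -44.5  91.4]
```

step_arm(
  commands=[
    [[0,0,-4],0],
    [[0,0,-6],0],
    [[0,0,0],0],
    [[0,0,0],0],
    [[0,0,0],0],
    [[0,0,0],0],
  ],
)

```text
time_s: 5.82
tcp_pos: [0.5419, -0.2853, 0.0444]
eef_rot: [-180.0, 0.0, -8.1]
contact_force: [-0.7, 0.2, -2.2]
gripper_width: 0.0231
```

```bash
python3 -c "
from plant import r
from h import *
brief(r.get_state())"
```

```text
5.825 tcp [ 0.5419 -0.2853  0.0444] rot [-1.80e+02  2.00e-02 -8.14e+00] F [-0.68  0.2  -2.23] M [-0.05  -0.05   0.043] w 23.1 j [ -9.5  24.5 -19.7  -0.  -45.7  91.4]
```

step_arm(
  commands=[
    [[0,0,0],0],
  ],
)

```text
time_s: 5.95
tcp_pos: [0.542, -0.2853, 0.0445]
eef_rot: [180.0, 0.0, -8.1]
contact_force: [-0.4, -0.2, -3.0]
gripper_width: 0.0233
```

```bash
python3 -c "
from plant import r
from h import *
brief(r.get_state())"
```

```text
5.95 tcp [ 0.542  -0.2853  0.0445] rot [ 1.80e+02  1.00e-02 -8.13e+00] F [-0.4  -0.18 -3.  ] M [-0.018 -0.119  0.045] w 23.3 j [ -9.5  24.5 -19.7   0.  -45.7  91.4]
```

step_arm(
  commands=[
    [[0,0,0],0],
  ],
)

```text
time_s: 6.08
tcp_pos: [0.542, -0.2853, 0.0445]
eef_rot: [180.0, 0.0, -8.1]
contact_force: [-0.1, 0.0, -3.4]
gripper_width: 0.0231
```

```bash
python3 - <<'E'
from plant import r,imaging
from h import *
s=r.get_state();brief(s)
c=imaging.capture("scene");cv2.imwrite("pics/s2.png",c["img"][:,:,::-1])
c=imaging.capture("wrist");cv2.imwrite("pics/w2.png",c["img"][:,:,::-1])
brief(r.get_state())
E
```

```text
6.075 tcp [ 0.542  -0.2853  0.0445] rot [180.     0.    -8.14] F [-0.12  0.03 -3.39] M [ 0.02  -0.133  0.007] w 23.1 j [ -9.5  24.5 -19.7   0.  -45.7  91.4]
6.175 tcp [ 0.5421 -0.2854  0.0446] rot [-180.     -0.     -8.14] F [ 0.44  0.23 -3.1 ] M [-0.033 -0.092 -0.034] w 23.1 j [ -9.5  24.5 -19.7  -0.  -45.7  91.4]
```

View pics/s2.png

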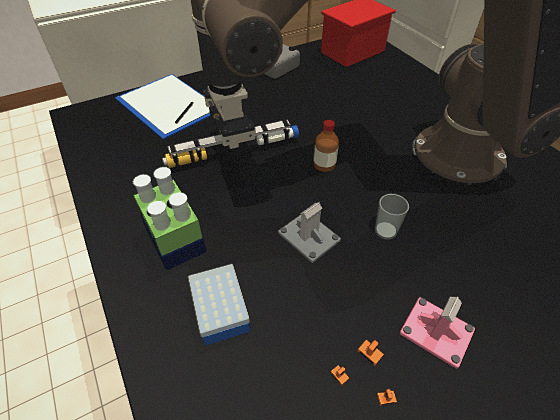

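step_arm(
  commands=[
    [[0,0,-15],0],
    [[0,0,-30],0],
    [[0,0,-35],0],
    [[0,0,-35],0],
    [[0,0,-35],0],
    [[0,0,-30],0],
    [[0,0,-25],0],
    [[0,0,-10],0],
    [[0,0,0],0],
  ],
  grip_force=55,
)

```text
time_s: 7.3
tcp_pos: [0.5421, -0.2853, 0.2602]
eef_rot: [-180.0, -0.1, -8.1]
contact_force: [-0.5, 0.4, -4.6]
gripper_width: 0.0235
```

```bash
python3 -c "
from plant import r
from h import *
brief(r.get_state())"
```

```text
7.3 tcp [ 0.5421 -0.2853  0.2602] rot [-1.7999e+02 -8.0000e-02 -8.1400e+00] F [-0.51  0.43 -4.64] M [-0.019 -0.077 -0.029] w 23.5 j [ -9.5  13.6  -4.7  -0.  -71.7  91.4]
```

step_arm(
  commands=[
    [[-3,-12,0],0],
    [[-6,-26,0],0],
    [[-6,-26,0],0],
    [[-6,-26,0],0],
    [[-6,-26,0],0],
    [[-6,-26,0],0],
    [[-6,-26,0],0],
    [[-6,-26,0],0],
    [[-6,-26,0],0],
    [[-6,-26,0],0],
    [[-6,-26,0],0],
    [[-3,-18,0],0],
    [[0,-5,0],0],
    [[0,0,0],0],
  ],
)

```text
time_s: 9.05
tcp_pos: [0.5184, 0.0161, 0.2592]
eef_rot: [180.0, 0.0, -8.1]
contact_force: [-0.0, -0.2, -3.0]
gripper_width: 0.0236
```

```bash
python3 -c "
from plant import r
from h import *
brief(r.get_state())"
```

```text
9.05 tcp [0.5184 0.0161 0.2592] rot [ 1.7997e+02  3.0000e-02 -8.1000e+00] F [-0.01 -0.22 -2.98] M [-0.014 -0.08  -0.028] w 23.6 j [ 23.5   4.5 -15.8   0.  -69.7  58.4]
```

step_arm(
  commands=[
    [[0,0,0],4],
    [[0,0,0],7],
    [[0,0,0],8],
    [[0,0,0],8],
    [[0,0,0],8],
    [[0,0,0],8],
    [[0,0,0],8],
    [[0,0,0],8],
    [[0,0,0],6],
    [[0,0,0],3.4],
    [[0,0,0],0],
    [[0,0,0],0],
  ],
)

```text
time_s: 10.55
tcp_pos: [0.5184, 0.0156, 0.2595]
eef_rot: [180.0, -0.0, -76.5]
contact_force: [0.1, -0.2, -3.5]
gripper_width: 0.0232
```

```bash
python3 - <<'E'
from plant import r,imaging
from h import *
for i in range(2):
    s=r.get_state();brief(s)
    c=imaging.capture("wrist")
s=r.get_state();brief(s)
cv2.imwrite("pics/w3.png",c["img"][:,:,::-1])
c=imaging.capture("scene");cv2.imwrite("pics/s3.png",c["img"][:,:,::-1]); np.savez("s3.npz",**c)
c=imaging.capture("top");cv2.imwrite("pics/t3.png",c["img"][:,:,::-1]); np.savez("t3.npz",**c)
brief(r.get_state())
go(s,[.5179,.0160,.0866],-76.5)
E
```

```text
10.55 tcp [0.5184 0.0156 0.2595] rot [179.99  -0.   -76.49] F [ 0.09 -0.23 -3.53] M [ 0.035 -0.053 -0.001] w 23.2 j [ 23.4   4.5 -15.8   0.  -69.7  -9.9]
10.6 tcp [0.5184 0.0157 0.2595] rot [179.99  -0.   -76.5 ] F [ 0.17 -0.25 -3.88] M [ 0.029 -0.035 -0.019] w 23.1 j [ 23.4   4.5 -15.8   0.  -69.7  -9.9]
10.65 tcp [0.5184 0.0158 0.2595] rot [179.99  -0.   -76.5 ] F [-0.39 -0.32 -3.17] M [ 0.048 -0.129 -0.018] w 23.0 j [ 23.5   4.5 -15.8   0.  -69.7 -10. ]
10.75 tcp [0.5184 0.0159 0.2595] rot [180.    -0.   -76.52] F [ 0.62  0.03 -3.4 ] M [ 0.035 -0.052 -0.003] w 23.2 j [ 23.5   4.5 -15.8   0.  -69.7 -10. ]
shift mm [ -0.3   0.4 172.9] twist -0.004536932914447789
```

View pics/s3.png

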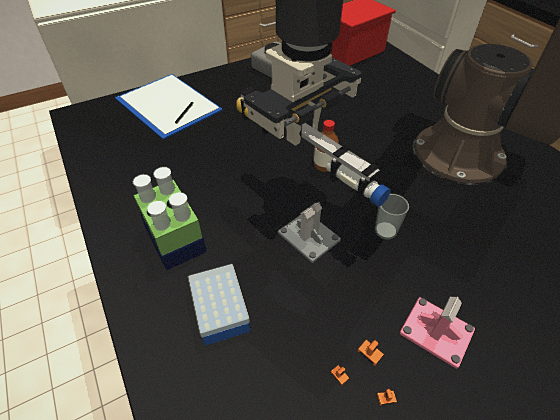

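View pics/w3.png

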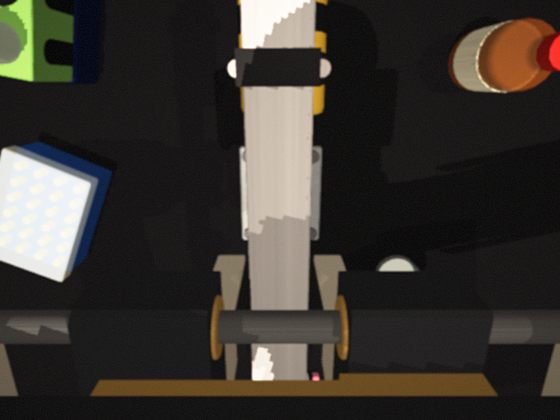

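```bash
python3 - <<'E'
from plant import r,imaging
from h import *
F=[];M=[]
for i in range(24):
    imaging.capture("wrist"); s=r.get_state(); F.append(s["contact_force"]);M.append(s["moment"])
F=np.array(F);M=np.array(M)
print(F.mean(0).round(3),F.std(0).round(3),M.mean(0).round(4),M.std(0).round(4),s["time_s"])
print(s["joint_torque"].round(3))
C=np.corrcoef(np.hstack([F,M]).T).round(2);print(C)
E
```

```text
[ 0.138  0.045 -3.086] [0.373 0.421 0.459] [ 0.0046 -0.06   -0.0053] [0.0275 0.0323 0.0177] 11.95
[ 2.0000e-03 -3.7270e+01  3.0655e+01  7.5020e+00  2.8000e-02  0.0000e+00]
[[ 1.    0.01 -0.   -0.03  0.13  0.19]
 [ 0.01  1.   -0.08  0.12 -0.34  0.14]
 [-0.   -0.08  1.    0.33 -0.36  0.08]
 [-0.03  0.12  0.33  1.   -0.16 -0.02]
 [ 0.13 -0.34 -0.36 -0.16  1.   -0.04]
 [ 0.19  0.14  0.08 -0.02 -0.04  1.  ]]
```

The moment readings put the balance point near mid-bar, roughly -12 to +5 mm. At the middle grip the fingers would hit the knife edge. I'll set the bar down in the free strip behind the stand and regrip 35 mm towards the logger.

step_arm(
  commands=[
    [[-4,-14,0],0],
    [[-8,-29,0],0],
    [[-8,-29,0],0],
    [[-8,-29,0],0],
    [[-6,-21,10],0],
    [[-2,-8,30],0],
    [[0,0,40],0],
    [[0,0,40],0],
    [[0,0,40],0],
    [[0,0,30],0],
    [[0,0,20],0],
    [[0,0,8],0],
    [[0,0,4],0],
    [[0,0,2.5],0],
    [[0,0,0],0],
  ],
)

```text
time_s: 13.82
tcp_pos: [0.6368, 0.0815, 0.0356]
eef_rot: [-179.9, 0.0, -76.5]
contact_force: [0.2, 0.4, -2.3]
gripper_width: 0.0227
```

```bash
python3 - <<'E'
from plant import r,imaging
from h import *
s=r.get_state();brief(s)
c=imaging.capture("scene");cv2.imwrite("pics/s4.png",c["img"][:,:,::-1])
E
```

```text
13.825 tcp [0.6368 0.0815 0.0356] rot [-1.7995e+02  1.0000e-02 -7.6530e+01] F [ 0.16  0.36 -2.29] M [-0.028 -0.041 -0.027] w 22.7 j [ 24.7  27.4 -16.2   0.  -46.4 -11.2]
```

View pics/s4.png

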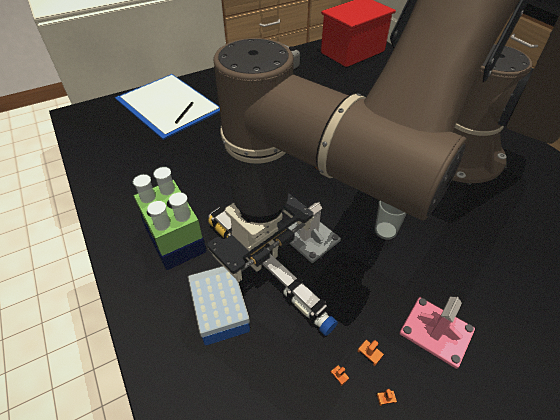

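step_arm(
  commands=[
    [[0,0,0.5],0],
    [[0,0,0],0],
    [[0,0,0],0],
  ],
  gripper=0.55,
)

```text
time_s: 14.25
tcp_pos: [0.6369, 0.0814, 0.0351]
eef_rot: [-179.9, 0.0, -76.5]
contact_force: [0.5, -0.1, 0.2]
gripper_width: 0.039
```

step_arm(
  commands=[
    [[15,0,0.5],0],
    [[20,0,0],0],
    [[0,0,0],0],
  ],
)

```text
time_s: 14.62
tcp_pos: [0.6449, 0.0451, 0.0339]
eef_rot: [180.0, -0.0, -76.7]
contact_force: [-0.0, 0.5, -0.2]
gripper_width: 0.0396
```

step_arm(
  commands=[
    [[0,0,0],0],
    [[0,0,0],0],
    [[0,0,0],0],
    [[0,0,0],0],
    [[0,0,0],0],
  ],
  gripper=1,
  grip_force=55,
)

```text
time_s: 15.25
tcp_pos: [0.6444, 0.0473, 0.034]
eef_rot: [180.0, -0.0, -76.5]
contact_force: [-1.2, -0.8, 1.1]
gripper_width: 0.0236
```

```bash
python3 - <<'E'
from plant import r,imaging
from h import *
s=r.get_state();brief(s)
c=imaging.capture("wrist");cv2.imwrite("pics/w5.png",c["img"][:,:,::-1]);np.savez("w5.npz",**c,P=pose(s))
T=pose(s)@c["T_tool_cam"]
g=cv2.cvtColor(c["img"],cv2.COLOR_RGB2HSV); 
d=np.nonzero(g[:300,279,2]<60)[0]; print(d)
brief(r.get_state())
E
```

```text
15.25 tcp [0.6444 0.0473 0.034 ] rot [ 1.7997e+02 -1.0000e-02 -7.6520e+01] F [-1.16 -0.81  1.12] M [-0.584  0.337  0.076] w 23.6 j [ 21.5  27.8 -15.6   0.  -46.6  -8. ]
[155 156 157 158 159 160 161 162 163 164 165 166 167 168 169 170 171 172
 173 174 175 176 177 178 179 180 181 182 183 184 185]
15.3 tcp [0.6444 0.0473 0.034 ] rot [ 1.7998e+02 -1.0000e-02 -7.6530e+01] F [-0.82 -1.48  0.1 ] M [-0.555  0.427  0.054] w 23.3 j [ 21.5  27.8 -15.6   0.  -46.6  -8. ]
```

View pics/w5.png

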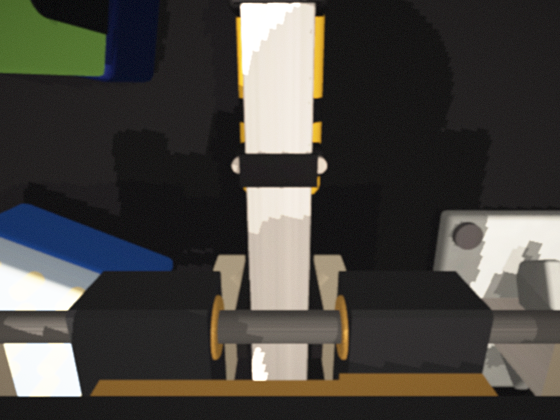

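step_arm(
  commands=[
    [[0,0,-15],0],
    [[0,0,-30],0],
    [[0,0,-35],0],
    [[0,0,-35],0],
    [[0,0,-25],0],
    [[1,15,0],0],
    [[1,28,0],0],
    [[1,30,0],0],
    [[0,30,0],0],
    [[0,20,0],0],
    [[0,7.5,0],0],
    [[0,0,0],0],
  ],
)

```text
time_s: 16.8
tcp_pos: [0.518, 0.0139, 0.1739]
eef_rot: [180.0, 0.0, -76.5]
contact_force: [0.4, 0.3, -2.1]
gripper_width: 0.0237
```

```bash
python3 - <<'E'
from plant import r,imaging
from h import *
F=[];M=[]
c=imaging.capture("scene");cv2.imwrite("pics/s6.png",c["img"][:,:,::-1]); np.savez("s6.npz",**c)
c=imaging.capture("top");cv2.imwrite("pics/t6.png",c["img"][:,:,::-1]); np.savez("t6.npz",**c)
for i in range(12):
    imaging.capture("wrist"); s=r.get_state(); F.append(s["contact_force"]);M.append(s["moment"])
F=np.array(F);M=np.array(M)
print(F.mean(0).round(3),F.std(0).round(3),M.mean(0).round(4),M.std(0).round(4),s["time_s"])
brief(s)
go(s,[.5184,.0140,.0866],-76.5)
E
```

```text
[-0.208 -0.304 -3.183] [0.858 0.434 0.6  ] [-0.0981 -0.0742  0.0061] [0.0236 0.0182 0.0403] 17.5
17.5 tcp [0.5185 0.014  0.174 ] rot [180.     0.   -76.54] F [-1.33  0.6  -3.4 ] M [-0.101 -0.096 -0.045] w 23.6 j [ 23.2   8.3 -23.2  -0.  -58.5  -9.8]
shift mm [-0.   0.  87.4] twist -0.03634762916763634
```

View pics/s6.png

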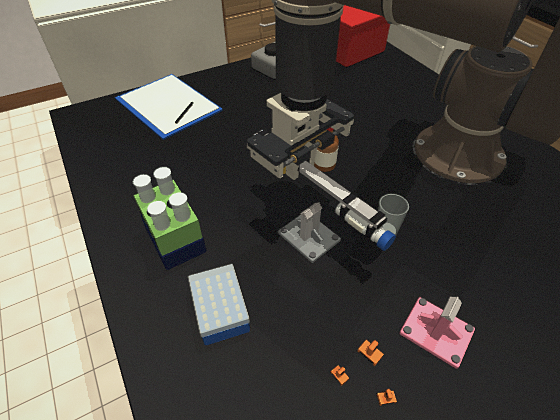

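step_arm(
  commands=[
    [[-5,0,15],0],
    [[0,0,25],0],
    [[0,0,25],0],
    [[0,0,14],0],
    [[0,0,4],0],
    [[0,0,2],0],
    [[0,0,0],0],
  ],
)

```text
time_s: 18.38
tcp_pos: [0.5177, 0.019, 0.0897]
eef_rot: [-179.9, 0.0, -76.5]
contact_force: [0.7, 0.6, -3.1]
gripper_width: 0.0232
```

step_arm(
  commands=[
    [[0,0,1],0],
    [[0,0,1],0],
    [[0,0,0],0],
  ],
)

```text
time_s: 18.75
tcp_pos: [0.5173, 0.0188, 0.0871]
eef_rot: [-180.0, 0.0, -76.5]
contact_force: [-0.5, -0.5, -3.4]
gripper_width: 0.0231
```

```bash
python3 - <<'E'
from plant import r,imaging
from h import *
brief(r.get_state())
c=imaging.capture("scene");cv2.imwrite("pics/s7.png",cv2.resize(c["img"][150:300,220:420,::-1],None,fx=4,fy=4)); np.savez("s7.npz",**c)
brief(r.get_state())
E
```

```text
18.75 tcp [0.5173 0.0188 0.0871] rot [-179.99    0.    -76.54] F [-0.51 -0.53 -3.38] M [-0.101 -0.048  0.015] w 23.1 j [ 23.8  13.8 -29.5   0.  -46.7 -10.4]
18.8 tcp [0.5173 0.0188 0.0872] rot [-179.99   -0.    -76.54] F [ 0.03  0.58 -3.97] M [-0.076 -0.099 -0.018] w 23.3 j [ 23.8  13.8 -29.5   0.  -46.7 -10.4]
```

View pics/s7.png

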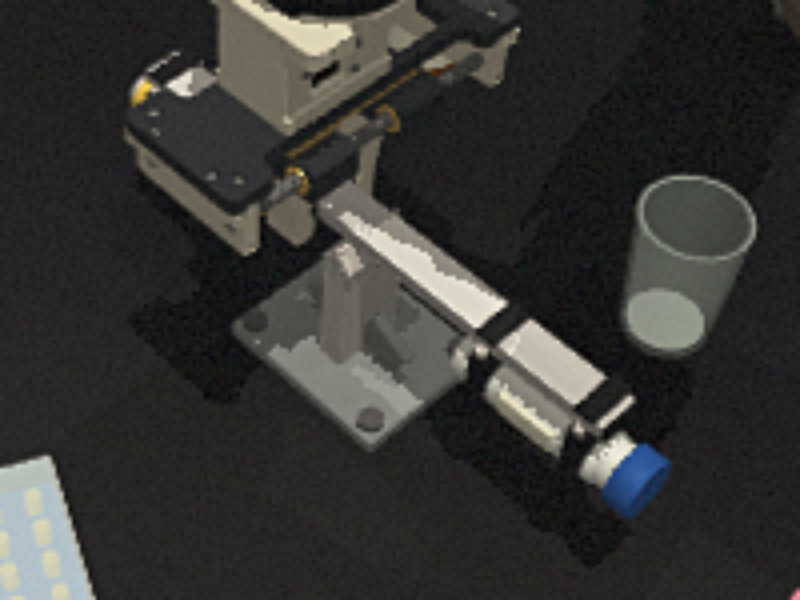

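step_arm(
  commands=[
    [[0,0,0.7],0],
    [[0,0,0.5],0],
    [[0,0,0],0],
  ],
)

```text
time_s: 19.18
tcp_pos: [0.5174, 0.0188, 0.086]
eef_rot: [-180.0, -0.0, -76.5]
contact_force: [0.6, -0.9, -1.9]
gripper_width: 0.0235
```

```bash
python3 - <<'E'
from plant import r,imaging
from h import *
brief(r.get_state())
imaging.capture("scene")
brief(r.get_state())
E
```

```text
19.175 tcp [0.5174 0.0188 0.086 ] rot [-179.99   -0.    -76.53] F [ 0.63 -0.88 -1.88] M [-0.132  0.034 -0.014] w 23.5 j [ 23.8  13.9 -29.6   0.  -46.5 -10.4]
19.225 tcp [0.5174 0.0189 0.086 ] rot [-179.99   -0.    -76.53] F [ 0.04 -0.94 -2.23] M [-0.074  0.034  0.013] w 23.3 j [ 23.8  13.9 -29.6   0.  -46.5 -10.4]
```

step_arm(
  commands=[
    [[0,0,0.4],0],
    [[0,0,0],0],
  ],
)

```text
time_s: 19.48
tcp_pos: [0.5174, 0.0188, 0.0857]
eef_rot: [-180.0, -0.0, -76.5]
contact_force: [-0.6, -0.4, 0.7]
gripper_width: 0.0232
```

step_arm(
  commands=[
    [[0,0,0],0],
    [[0,0,0],0],
    [[0,0,0],0],
  ],
  gripper=0.6,
)

```text
time_s: 19.85
tcp_pos: [0.5174, 0.0189, 0.0855]
eef_rot: [-180.0, -0.0, -76.5]
contact_force: [-0.9, 0.0, -0.2]
gripper_width: 0.0348
```

```bash
python3 - <<'E'
from plant import r,imaging
from h import *
brief(r.get_state())
c=imaging.capture("scene");cv2.imwrite("pics/s8.png",cv2.resize(c["img"][150:300,220:420,::-1],None,fx=4,fy=4)); np.savez("s8.npz",**c)
E
```

```text
19.85 tcp [0.5174 0.0189 0.0855] rot [-179.99   -0.    -76.53] F [-0.91  0.   -0.23] M [ 0.064 -0.013  0.035] w 34.8 j [ 23.8  13.9 -29.6   0.  -46.5 -10.4]
```

View pics/s8.png

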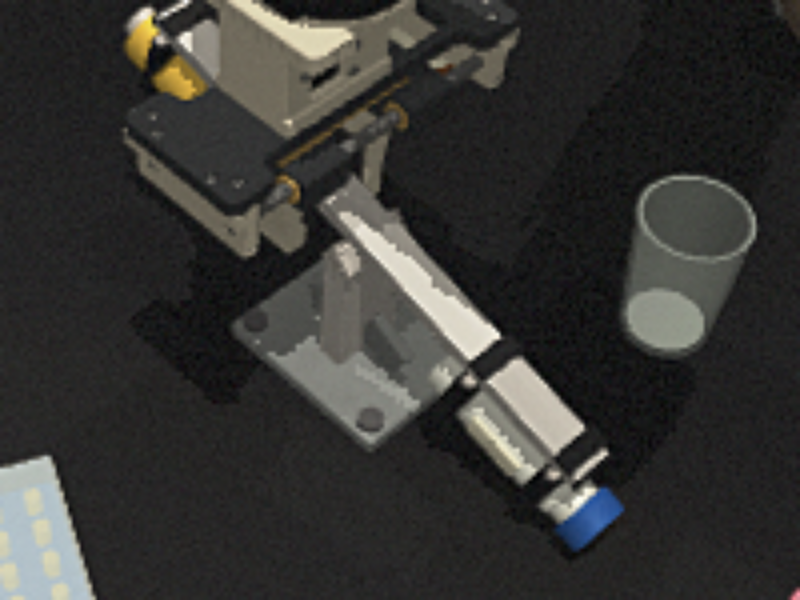

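The tube (blue cap) end has dropped, so the balance point is further towards the tube. I'll let it settle and measure the tilt.

step_arm(
  commands=[
    [[0,0,0],0],
    [[0,0,0],0],
    [[0,0,0],0],
    [[0,0,0],0],
    [[0,0,0],0],
    [[0,0,0],0],
    [[0,0,0],0],
  ],
)

```text
time_s: 20.78
tcp_pos: [0.5173, 0.0188, 0.0855]
eef_rot: [180.0, -0.0, -76.5]
contact_force: [-0.0, 0.1, 0.2]
gripper_width: 0.0351
```

```bash
cat > tilt.py <<'E'
from plant import r,imaging
from h import *
import sys
n=sys.argv[1]
s=r.get_state(); brief(s)
d=np.array([.2334,-.9724,0]); e=np.array([.5095,.051,0])
for nm in("scene","top"):
    c=imaging.capture(nm); np.savez(f"{nm}_{n}.npz",**c); P=cloud(c); hsv=cv2.cvtColor(c["img"],cv2.COLOR_RGB2HSV)
    Q=P-e; a=Q@d; b=Q@np.array([.9724,.2334,0]); z=P[...,2]
    m=(hsv[...,1]<60)&(hsv[...,2]>70)&(abs(b)<.03)&(a<-.025)&(a>-.175)&(z>.03)&(z<.19)&(c["z_map"]>0)
    # tops: fit line by RANSAC-ish upper points
    A=a[m];Z=z[m];B=b[m]
    pl=np.polyfit(A,Z,1)
    for _ in range(8):
        res=Z-np.polyval(pl,A); k=abs(res-0)<max(.003,1.5*np.median(abs(res))); pl=np.polyfit(A[k],Z[k],1)
    print(nm,"tube side n",k.sum(),"tilt deg",np.degrees(np.arctan(pl[0])).round(2),"z at edge",pl[1].round(4),"b mean",B[k].mean().round(4), "rms",np.std(Z[k]-np.polyval(pl,A[k])).round(4),"heading d",np.degrees(np.polyfit(A[k],B[k],1)[0]).round(2))
    m=(hsv[...,1]<60)&(hsv[...,2]>70)&(abs(b)<.03)&(a>.08)&(a<.18)&(z>.06)&(z<.19)&(c["z_map"]>0)
    if m.sum()>30:
        A=a[m];Z=z[m];pl=np.polyfit(A,Z,1); print("  logger side",m.sum(),np.degrees(np.arctan(pl[0])).round(2),pl[1].round(4))
    h=np.isfinite(z)&(hsv[...,0]>100)&(hsv[...,0]<125)&(hsv[...,1]>150)&(hsv[...,2]>60)&(abs(b)<.04)&(a<-.1)&(a>-.25)
    if h.sum(): print("  cap",h.sum(),np.median(a[h]).round(4),np.median(b[h]).round(4),np.median(z[h]).round(4),"z range",z[h].min().round(3),z[h].max().round(3))
    cv2.imwrite(f"pics/{nm}_{n}.png",cv2.resize(c["img"][150:300,220:420,::-1] if nm=="scene" else c["img"][180:290,190:340,::-1],None,fx=4,fy=4))
E
python3 tilt.py a
```

```text
20.775 tcp [0.5173 0.0188 0.0855] rot [180.    -0.   -76.53] F [-0.02  0.13  0.18] M [ 0.048  0.007 -0.027] w 35.1 j [ 23.8  13.9 -29.6   0.  -46.5 -10.4]
scene tube side n 642 tilt deg 18.23 z at edge 0.1119 b mean 0.0011 rms 0.0012 heading d -0.1
  logger side 175 -4.48 0.1604
  cap 129 -0.166 0.0075 0.0323 z range 0.001 0.038Traceback (most recent call last):
  File "tilt.py", line 13, in <module>
    pl=np.polyfit(A,Z,1)
    raise TypeError("expected non-empty vector for x")
TypeError: expected non-empty vector for x
```

View pics/scene_a.png

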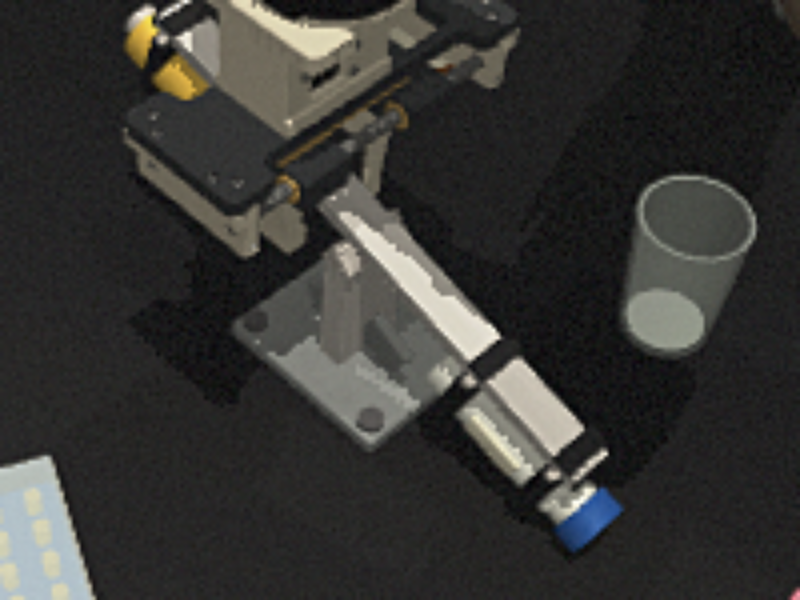

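```bash
sed -i 's/    A=a\[m\];Z=z\[m\];B=b\[m\]/    if m.sum()<40: print(nm,"few"); continue\n    A=a[m];Z=z[m];B=b[m]/' tilt.py; python3 - <<'E'
from plant import r,imaging
from h import *
F=[];M=[]
for i in range(10):
    imaging.capture("wrist"); s=r.get_state(); F.append(s["contact_force"]);M.append(s["moment"])
F=np.array(F);M=np.array(M)
print(F.mean(0).round(3),M.mean(0).round(4),M.std(0).round(4),s["time_s"])
E
```

```text
[ 0.148  0.037 -0.103] [ 0.0559 -0.0206  0.0056] [0.0394 0.0292 0.0248] 21.375
```

The bar rests on its tube end at 18.2 deg. With the unloaded moment bias removed, the balance point is near bar x = -16. I'll grip, level the bar by pressing that side down about the edge, then lift, shift 18 mm along the bar and lower.

step_arm(
  commands=[
    [[0,0,-6],0],
    [[0,0,-5],0],
  ],
)

```text
time_s: 21.62
tcp_pos: [0.5174, 0.0189, 0.097]
eef_rot: [-180.0, -0.0, -76.5]
contact_force: [0.6, 1.0, 0.4]
gripper_width: 0.0351
```

step_arm(
  commands=[
    [[0,0,0],0],
    [[0,0,0],0],
    [[0,0,0],0],
    [[0,0,0],0],
  ],
  gripper=1,
  grip_force=20,
)

```text
time_s: 22.12
tcp_pos: [0.5174, 0.0189, 0.0965]
eef_rot: [-180.0, -0.0, -76.5]
contact_force: [0.4, -0.1, 2.5]
gripper_width: 0.0236
```

step_arm(
  commands=[
    [[0,0,3],0],
    [[0,0,4],0],
    [[0,0,4],0],
    [[0,0,0],0],
  ],
)

```text
time_s: 22.62
tcp_pos: [0.5178, 0.0181, 0.0859]
eef_rot: [-180.0, -0.1, -76.5]
contact_force: [1.4, -3.8, 6.2]
gripper_width: 0.0234
```

```bash
python3 tilt.py b
```

```text
22.625 tcp [0.5178 0.0181 0.0859] rot [-1.7997e+02 -7.0000e-02 -7.6520e+01] F [ 1.37 -3.81  6.2 ] M [-1.35  -0.273  0.037] w 23.4 j [ 23.8  13.9 -29.6   0.1 -46.5 -10.4]
scene tube side n 642 tilt deg 1.87 z at edge 0.1109 b mean 0.0018 rms 0.0011 heading d 0.01
  logger side 90 -21.6 0.1687
  cap 175 -0.1829 0.0079 0.0796 z range 0.059 0.087
top few
```

View pics/scene_b.png

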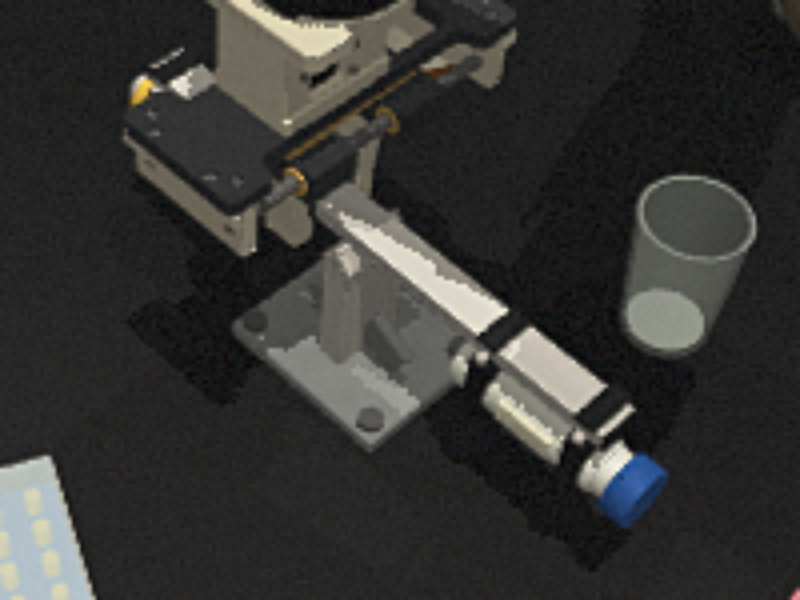

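step_arm(
  commands=[
    [[0,0,0.8],0],
    [[0,0,0],0],
    [[0,0,0],0],
  ],
  grip_force=55,
)

```text
time_s: 23.1
tcp_pos: [0.5179, 0.0181, 0.0855]
eef_rot: [-180.0, -0.1, -76.5]
contact_force: [-1.1, -5.4, 8.8]
gripper_width: 0.023
```

step_arm(
  commands=[
    [[0,0,-5],0],
    [[9,0,0],0],
    [[9,0,0],0],
    [[0,0,0],0],
    [[0,0,2.5],0],
    [[0,0,1.5],0],
    [[0,0,0.5],0],
    [[0,0,0],0],
  ],
)

```text
time_s: 24.1
tcp_pos: [0.5218, 0.0011, 0.0858]
eef_rot: [-180.0, -0.0, -76.5]
contact_force: [-0.8, -4.6, 5.9]
gripper_width: 0.0231
```

```bash
sed -i 's/    s=r.get/    s=r.get/; s/for nm in("scene","top")/for nm in("scene",)/' tilt.py; python3 tilt.py c; sed 's/^from plant.*//; s/^s=r.get_state.*//; s/c=imaging.capture(nm); np.savez(f"{nm}_{n}.npz",\*\*c)/c=dict(np.load("s7.npz"))/; s/^    cv2.imwrite.*//' tilt.py > tilt_off.py; python3 tilt_off.py x
```

```text
24.1 tcp [0.5218 0.0011 0.0858] rot [-1.7997e+02 -4.0000e-02 -7.6500e+01] F [-0.84 -4.6   5.88] M [-1.197  0.454  0.047] w 23.1 j [ 21.7  14.2 -29.1   0.1 -46.6  -8.3]
scene tube side n 562 tilt deg 1.12 z at edge 0.1107 b mean 0.002 rms 0.0015 heading d -0.23
  logger side 62 0.33 0.1135
  cap 184 -0.1665 0.0069 0.0815 z range 0.056 0.089
scene tube side n 636 tilt deg 0.59 z at edge 0.1121 b mean 0.0013 rms 0.0012 heading d 0.1
  logger side 87 -22.12 0.1692
  cap 181 -0.1827 0.0053 0.0847 z range 0.062 0.092
```

step_arm(
  commands=[
    [[0,0,-0.3],0],
    [[0,0,0],0],
  ],
)

```text
time_s: 24.4
tcp_pos: [0.5217, 0.0012, 0.086]
eef_rot: [-180.0, -0.0, -76.5]
contact_force: [-0.4, -4.7, 5.0]
gripper_width: 0.0234
```

step_arm(
  commands=[
    [[0,0,0],0],
    [[0,0,0],0],
    [[0,0,0],0],
    [[0,0,0],0],
    [[0,0,0],0],
    [[0,0,0],0],
    [[0,0,0],0],
    [[0,0,0],0],
  ],
  gripper=0.6,
)

```text
time_s: 25.4
tcp_pos: [0.5214, 0.0013, 0.0855]
eef_rot: [-180.0, 0.0, -76.5]
contact_force: [-0.1, 0.3, 0.4]
gripper_width: 0.0352
```

```bash
python3 tilt.py d
```

```text
25.4 tcp [0.5214 0.0013 0.0855] rot [-180.      0.    -76.54] F [-0.08  0.29  0.38] M [ 0.09  -0.016 -0.044] w 35.2 j [ 21.7  14.2 -29.1  -0.  -46.6  -8.3]
scene tube side n 570 tilt deg 18.65 z at edge 0.112 b mean 0.0016 rms 0.0014 heading d -0.13
  logger side 126 15.94 0.1174
  cap 125 -0.1506 0.0084 0.0359 z range 0.02 0.042
```

View pics/scene_d.png

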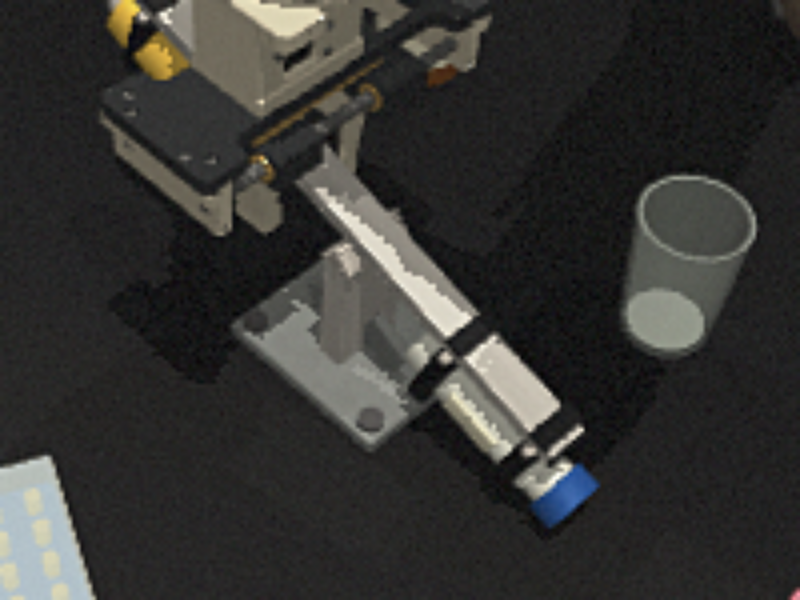

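```bash
cat > where.py <<'E'
from h import *
import sys
d=np.array([.2334,-.9724]); p=np.array([.9724,.2334]); e=np.array([.5095,.051])
def run(c,tilt=0,z0=.110,b0=.0015):
    hsv=cv2.cvtColor(c["img"],cv2.COLOR_RGB2HSV); vals=[]
    t=np.tan(np.radians(tilt))
    aa=np.arange(-.20,-.02,.0005)
    for a in aa:
        v=[]
        for b in (-.006,-.003,0,.003,.006):
            q=e+a*d+(b0+b)*p; u=proj(c,[q[0],q[1],z0+a*t]); v.append(cv2.getRectSubPix(hsv[...,2],(1,1),(float(u[0]),float(u[1])))[0,0])
        vals.append(np.median(v))
    vals=np.array(vals,float); dark=vals<75
    i=0
    while i<len(dark):
        if dark[i]:
            j=i
            while j+1<len(dark) and dark[j+1]: j+=1
            if j-i>5: print("dark %.1f..%.1f mid %.1f"%(aa[i]*1e3,aa[j]*1e3,(aa[i]+aa[j])*500))
            i=j
        i+=1
if __name__=="__main__":
    for f,t in (("s7",0),("scene_c",.6),("scene_d",18.1)): print(f); run(dict(np.load(f+".npz")),t)
E
python3 where.py
```

```text
s7
dark -200.0..-163.0 mid -181.5
dark -157.5..-146.0 mid -151.7
dark -97.0..-86.0 mid -91.5
scene_c
dark -200.0..-147.0 mid -173.5
dark -141.5..-130.5 mid -136.0
dark -81.0..-70.0 mid -75.5
scene_d
dark -200.0..-142.0 mid -171.0
dark -136.5..-127.0 mid -131.7
dark -79.5..-69.5 mid -74.5
```

The clamp bands put the edge at bar x = -14.3 (it was +1.5 on the first try), still with the tube end down. So the balance is at or beyond about -21. I'll repeat the levelling and shift 15 mm.

step_arm(
  commands=[
    [[0,0,-8],0],
    [[0,0,-8],0],
  ],
)

```text
time_s: 25.7
tcp_pos: [0.5216, 0.0013, 0.1022]
eef_rot: [-180.0, -0.0, -76.5]
contact_force: [-0.2, -0.2, -1.0]
gripper_width: 0.0354
```

step_arm(
  commands=[
    [[0,0,0],0],
    [[0,0,0],0],
    [[0,0,0],0],
  ],
  gripper=1,
  grip_force=20,
)

```text
time_s: 26.08
tcp_pos: [0.5215, 0.0014, 0.1015]
eef_rot: [-180.0, 0.0, -76.5]
contact_force: [-0.3, 0.4, 0.8]
gripper_width: 0.0239
```

step_arm(
  commands=[
    [[0,0,4],0],
    [[0,0,6],0],
    [[0,0,6],0],
    [[0,0,0.5],0],
  ],
)

```text
time_s: 26.58
tcp_pos: [0.5215, 0.0012, 0.0844]
eef_rot: [180.0, -0.0, -76.5]
contact_force: [2.5, -4.1, 2.9]
gripper_width: 0.0237
```

step_arm(
  commands=[
    [[0,0,0],0],
    [[0,0,0],0],
  ],
  grip_force=55,
)

```text
time_s: 26.82
tcp_pos: [0.5213, 0.0013, 0.0848]
eef_rot: [180.0, 0.0, -76.5]
contact_force: [1.6, -3.5, 0.5]
gripper_width: 0.024
```

step_arm(
  commands=[
    [[0,0,-5],0],
    [[7,0,0],0],
    [[8,0,0],0],
    [[0,0,1],0],
    [[0,0,2],0],
    [[0,0,1.5],0],
    [[0,0,0],0],
  ],
)

```text
time_s: 27.7
tcp_pos: [0.5248, -0.0132, 0.0853]
eef_rot: [180.0, 0.0, -76.5]
contact_force: [0.7, 0.2, -2.8]
gripper_width: 0.0233
```

```bash
python3 tilt.py e; python3 -c "
from where import *
run(dict(np.load('scene_e.npz')),.6)"
```

```text
27.7 tcp [ 0.5248 -0.0132  0.0853] rot [179.98   0.   -76.53] F [ 0.65  0.21 -2.75] M [-0.146 -0.086 -0.002] w 23.3 j [ 20.   14.6 -28.7  -0.  -46.8  -6.5]
scene tube side n 491 tilt deg -9.14 z at edge 0.113 b mean 0.0042 rms 0.0028 heading d -1.52
  cap 228 -0.1554 0.0061 0.1112 z range 0.091 0.122
dark -200.0..-166.0 mid -183.0
dark -125.5..-116.5 mid -121.0
dark -56.0..-45.0 mid -50.5
```

View pics/scene_e.png

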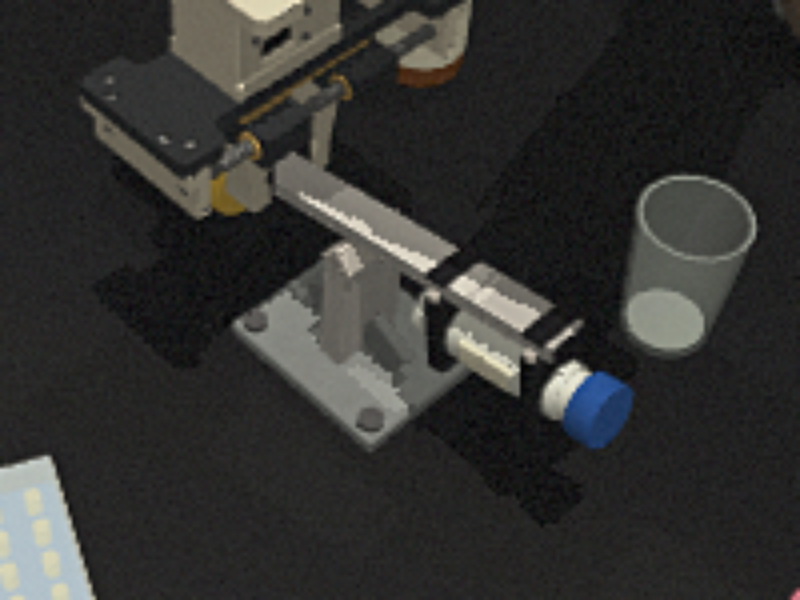

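```bash
python3 -c "
from where import *
for z in(.110,.113): run(dict(np.load('scene_e.npz')),-9.6,z,.002)"
```

```text
dark -200.0..-127.0 mid -163.5
dark -121.0..-109.0 mid -115.0
dark -61.5..-49.5 mid -55.5
dark -200.0..-128.5 mid -164.2
dark -122.5..-110.5 mid -116.5
dark -63.0..-51.5 mid -57.2
```

step_arm(
  commands=[
    [[0,0,1],0],
    [[0,0,1],0],
    [[0,0,0],0],
  ],
  grip_force=15,
)

```text
time_s: 28.12
tcp_pos: [0.5252, -0.013, 0.0838]
eef_rot: [-180.0, 0.0, -76.5]
contact_force: [-2.0, 1.4, 1.9]
gripper_width: 0.024
```

```bash
python3 tilt.py f; python3 -c "
from where import *
run(dict(np.load('scene_f.npz')),-9,.111)"
```

```text
28.125 tcp [ 0.5252 -0.013   0.0838] rot [-1.7996e+02  1.0000e-02 -7.6520e+01] F [-2.    1.44  1.86] M [0.67  0.512 0.053] w 24.0 j [ 20.   14.7 -28.8  -0.  -46.5  -6.5]
scene tube side n 538 tilt deg -3.77 z at edge 0.1159 b mean 0.0039 rms 0.0059 heading d -0.19
  cap 225 -0.1554 0.0059 0.1079 z range 0.086 0.118
dark -200.0..-129.0 mid -164.5
dark -123.0..-111.0 mid -117.0
dark -63.5..-52.0 mid -57.7
```

step_arm(
  commands=[
    [[0,0,0],0],
    [[0,0,0],0],
    [[0,0,0],0],
    [[0,0,0],0],
    [[0,0,0],0],
    [[0,0,0],0],
    [[0,0,0],0],
    [[0,0,0],0],
    [[0,0,0],0],
    [[0,0,0],0],
  ],
  gripper=0.6,
)

```text
time_s: 29.42
tcp_pos: [0.5249, -0.0132, 0.0834]
eef_rot: [180.0, 0.0, -76.5]
contact_force: [-0.2, 0.5, -0.1]
gripper_width: 0.0351
```

```bash
python3 tilt.py g; python3 -c "
from where import *
run(dict(np.load('scene_g.npz')),0,.111)"
```

```text
29.425 tcp [ 0.5249 -0.0132  0.0834] rot [179.99   0.   -76.53] F [-0.24  0.52 -0.13] M [ 0.037 -0.041 -0.006] w 35.1 j [ 20.   14.7 -28.8  -0.  -46.5  -6.5]
scene tube side n 567 tilt deg -3.59 z at edge 0.1233 b mean 0.0052 rms 0.0084 heading d -1.98
  cap 251 -0.1545 0.0056 0.1258 z range 0.104 0.137
dark -200.0..-164.5 mid -182.2
dark -120.5..-108.5 mid -114.5
dark -50.5..-41.0 mid -45.7
```

View pics/scene_g.png

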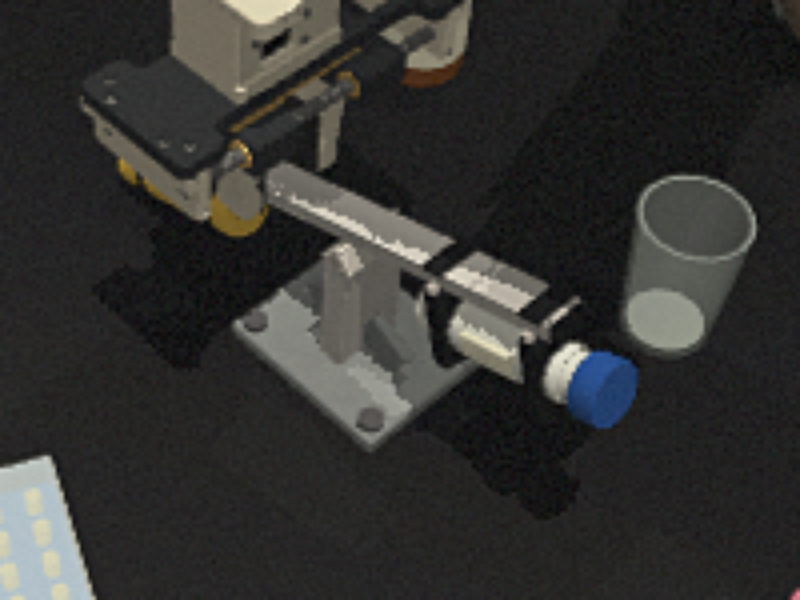

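```bash
cat > tl.py <<'E'
from h import *
import sys
from where import run
d=np.array([.2334,-.9724,0]); p=np.array([.9724,.2334,0]); e=np.array([.5095,.051,0])
def tl(c,v=True):
    P=cloud(c); hsv=cv2.cvtColor(c["img"],cv2.COLOR_RGB2HSV); Q=P-e; a=Q@d; b=Q@p; z=P[...,2]
    m=(hsv[...,1]<60)&(hsv[...,2]>70)&(abs(b-.002)<.010)&(a<-.02)&(a>-.175)&(z>.03)&(z<.19)&(c["z_map"]>0)
    A=a[m];Z=z[m]; rng=np.random.default_rng(0); best=(0,)
    for _ in range(600):
        i,j=rng.integers(0,len(A),2)
        if abs(A[i]-A[j])<.04: continue
        s=(Z[i]-Z[j])/(A[i]-A[j]); o=Z[i]-s*A[i]
        if not .095<o<.125: continue
        k=abs(Z-s*A-o)<.0015
        if k.sum()>best[0]: best=(k.sum(),k)
    k=best[1]; pl=np.polyfit(A[k],Z[k],1); t=np.degrees(np.arctan(pl[0]))
    print("n",k.sum(),"/",m.sum(),"tilt %.2f z0 %.4f"%(t,pl[1]))
    return t,pl[1]
if __name__=="__main__":
    for f in sys.argv[1:]:
        print(f); c=dict(np.load(f+".npz")); t,z=tl(c); run(c,t,z)
E
python3 tl.py s7 scene_c scene_d scene_e scene_f scene_g
```

```text
s7
n 425 / 865 tilt 0.64 z0 0.1121
dark -200.0..-163.0 mid -181.5
dark -157.5..-146.0 mid -151.7
dark -97.0..-86.0 mid -91.5
scene_c
n 378 / 747 tilt 0.96 z0 0.1109
dark -200.0..-147.0 mid -173.5
dark -141.5..-130.5 mid -136.0
dark -81.0..-70.5 mid -75.7
scene_d
n 342 / 722 tilt 18.59 z0 0.1120
dark -200.0..-142.0 mid -171.0
dark -137.0..-127.5 mid -132.2
dark -80.5..-70.5 mid -75.5
scene_e
n 294 / 576 tilt -9.77 z0 0.1136
dark -200.0..-128.5 mid -164.2
dark -123.0..-111.0 mid -117.0
dark -64.0..-51.5 mid -57.7
scene_f
n 265 / 582 tilt -9.44 z0 0.1110
dark -200.0..-129.5 mid -164.7
dark -123.5..-111.5 mid -117.5
dark -64.0..-52.0 mid -58.0
scene_g
n 259 / 532 tilt -16.46 z0 0.1118
dark -200.0..-124.0 mid -162.0
dark -118.5..-106.5 mid -112.5
dark -61.0..-48.5 mid -54.7
```

At xe = -29.6 the logger end drops (-17 deg), and at -14.3 the tube end dropped, so the balance is bracketed near bar x = -22. This time I'll level with a weak pivot grip, then shift by -7.5 mm.

step_arm(
  commands=[
    [[0,0,9],0],
    [[0,0,8.5],0],
  ],
)

```text
time_s: 29.72
tcp_pos: [0.5247, -0.0133, 0.0652]
eef_rot: [180.0, 0.0, -76.5]
contact_force: [-0.9, -0.1, 0.3]
gripper_width: 0.0352
```

step_arm(
  commands=[
    [[0,0,0],0],
    [[0,0,0],0],
    [[0,0,0],0],
  ],
  gripper=1,
  grip_force=4,
)

```text
time_s: 30.1
tcp_pos: [0.5251, -0.0133, 0.0661]
eef_rot: [-180.0, -0.0, -76.5]
contact_force: [0.1, -1.9, -0.3]
gripper_width: 0.024
```

step_arm(
  commands=[
    [[0,0,-4],0],
    [[0,0,-5],0],
    [[0,0,-5],0],
    [[0,0,-4],0],
    [[0,0,-2],0],
    [[0,0,0],0],
  ],
)

```text
time_s: 30.85
tcp_pos: [0.525, -0.013, 0.0861]
eef_rot: [-180.0, 0.0, -76.5]
contact_force: [-0.6, 0.7, -0.0]
gripper_width: 0.0239
```

```bash
cat > cap.py <<'E'
from plant import r,imaging
from h import *
import sys
s=r.get_state(); brief(s); c=imaging.capture("scene"); n=sys.argv[1]; np.savez(f"sc_{n}.npz",**c)
cv2.imwrite(f"pics/sc_{n}.png",cv2.resize(c["img"][150:300,220:420,::-1],None,fx=4,fy=4))
E
python3 cap.py h; python3 tl.py sc_h
```

```text
30.85 tcp [ 0.525  -0.013   0.0861] rot [-1.7998e+02  1.0000e-02 -7.6530e+01] F [-0.58  0.67 -0.01] M [0.317 0.163 0.016] w 23.9 j [ 20.   14.5 -28.7  -0.  -46.8  -6.5]
sc_h
n 307 / 647 tilt 0.98 z0 0.1111
dark -200.0..-133.0 mid -166.5
dark -127.5..-116.0 mid -121.7
dark -67.5..-56.0 mid -61.7
```

step_arm(
  commands=[
    [[-2,0,0],0],
    [[-3,0,0],0],
    [[-1.5,0,0],0],
    [[0,0,0],0],
  ],
)

```text
time_s: 31.4
tcp_pos: [0.5235, -0.0067, 0.086]
eef_rot: [-180.0, 0.0, -76.5]
contact_force: [-0.1, -0.4, -0.2]
gripper_width: 0.0242
```

```bash
python3 cap.py i; python3 tl.py sc_i
```

```text
31.4 tcp [ 0.5235 -0.0067  0.086 ] rot [-1.7999e+02  1.0000e-02 -7.6530e+01] F [-0.05 -0.39 -0.18] M [-0.109 -0.07   0.025] w 24.2 j [ 20.8  14.4 -28.9  -0.  -46.8  -7.3]
sc_i
n 344 / 682 tilt 0.95 z0 0.1111
dark -200.0..-139.5 mid -169.7
dark -133.5..-122.5 mid -128.0
dark -74.0..-62.5 mid -68.2
```

step_arm(
  commands=[
    [[0,0,0],0],
    [[0,0,0],0],
    [[0,0,0],0],
    [[0,0,0],0],
    [[0,0,0],0],
    [[0,0,0],0],
    [[0,0,0],0],
    [[0,0,0],0],
    [[0,0,0],0],
    [[0,0,0],0],
    [[0,0,0],0],
    [[0,0,0],0],
  ],
  gripper=0.6,
)

```text
time_s: 32.95
tcp_pos: [0.5235, -0.0069, 0.086]
eef_rot: [180.0, -0.0, -76.5]
contact_force: [0.7, -0.1, -0.3]
gripper_width: 0.0348
```

```bash
python3 cap.py j; python3 tl.py sc_j
```

```text
32.95 tcp [ 0.5235 -0.0069  0.086 ] rot [180.    -0.   -76.54] F [ 0.69 -0.15 -0.31] M [ 0.059 -0.009 -0.013] w 34.8 j [ 20.7  14.4 -28.9   0.  -46.8  -7.3]
sc_j
n 332 / 656 tilt -4.50 z0 0.1114
dark -200.0..-138.5 mid -169.2
dark -132.5..-121.0 mid -126.7
dark -72.5..-61.0 mid -66.7
```

View pics/sc_j.png

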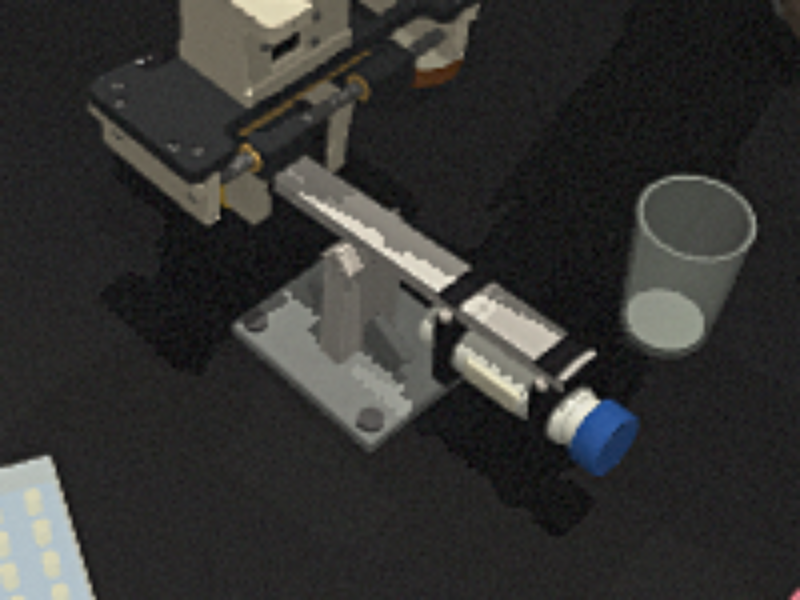

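Tilt is now only about -5 deg, logger low, so d is about 2 to 2.5 mm. I'll repeat the pivot-levelling and slide 2.5 mm more.

step_arm(
  commands=[
    [[0,0,4.5],0],
    [[0,0,0],0],
  ],
)

```text
time_s: 33.25
tcp_pos: [0.5231, -0.007, 0.081]
eef_rot: [179.9, -0.0, -76.5]
contact_force: [1.1, 0.7, -0.3]
gripper_width: 0.035
```

step_arm(
  commands=[
    [[0,0,0],0],
    [[0,0,0],0],
    [[0,0,0],0],
  ],
  gripper=1,
  grip_force=4,
)

```text
time_s: 33.62
tcp_pos: [0.5235, -0.0069, 0.0815]
eef_rot: [-180.0, 0.0, -76.5]
contact_force: [0.1, -0.1, -0.3]
gripper_width: 0.024
```

step_arm(
  commands=[
    [[0,0,-2],0],
    [[0,0,-2.5],0],
    [[0,0,0],0],
    [[-1.2,0,0],0],
    [[-1.3,0,0],0],
    [[0,0,0],0],
    [[0,0,0],0],
  ],
)

```text
time_s: 34.5
tcp_pos: [0.5229, -0.0045, 0.086]
eef_rot: [-180.0, -0.0, -76.5]
contact_force: [-0.0, -2.5, 0.3]
gripper_width: 0.0241
```

```bash
python3 cap.py k; python3 tl.py sc_k
```

```text
34.5 tcp [ 0.5229 -0.0045  0.086 ] rot [-179.99   -0.    -76.53] F [-0.02 -2.52  0.28] M [-0.711 -0.227 -0.017] w 24.1 j [ 21.   14.3 -28.9   0.  -46.7  -7.6]
sc_k
n 347 / 661 tilt -1.43 z0 0.1111
dark -200.0..-141.5 mid -170.7
dark -136.0..-125.0 mid -130.5
dark -76.0..-64.5 mid -70.2
```

step_arm(
  commands=[
    [[0,0,-1.5],0],
    [[0,0,0],0],
    [[0,0,0],0],
  ],
)

```text
time_s: 34.92
tcp_pos: [0.5228, -0.0044, 0.0874]
eef_rot: [180.0, 0.0, -76.5]
contact_force: [0.5, -0.8, 0.0]
gripper_width: 0.024
```

```bash
python3 cap.py l; python3 tl.py sc_l
```

```text
34.925 tcp [ 0.5228 -0.0044  0.0874] rot [ 1.800e+02  1.000e-02 -7.654e+01] F [ 0.5  -0.85  0.02] M [-0.328 -0.18   0.021] w 24.0 j [ 21.   14.2 -28.8  -0.  -46.9  -7.6]
sc_l
n 337 / 663 tilt 0.34 z0 0.1114
dark -200.0..-142.0 mid -171.0
dark -136.0..-125.0 mid -130.5
dark -76.0..-64.5 mid -70.2
```

step_arm(
  commands=[
    [[0,0,0],0],
    [[0,0,0],0],
    [[0,0,0],0],
    [[0,0,0],0],
    [[0,0,0],0],
    [[0,0,0],0],
    [[0,0,0],0],
    [[0,0,0],0],
    [[0,0,0],0],
    [[0,0,0],0],
    [[0,0,0],0],
    [[0,0,0],0],
  ],
  gripper=0.6,
)

```text
time_s: 36.48
tcp_pos: [0.5229, -0.0045, 0.0875]
eef_rot: [-180.0, 0.0, -76.5]
contact_force: [-0.4, 0.0, 0.0]
gripper_width: 0.0351
```

```bash
python3 cap.py m; python3 tl.py sc_m
```

```text
36.475 tcp [ 0.5229 -0.0045  0.0875] rot [-180.      0.    -76.53] F [-0.39  0.01  0.04] M [ 0.03   0.005 -0.031] w 35.1 j [ 21.   14.2 -28.8  -0.  -46.9  -7.6]
sc_m
n 340 / 664 tilt -1.37 z0 0.1109
dark -200.0..-142.0 mid -171.0
dark -136.0..-124.5 mid -130.2
dark -75.5..-64.5 mid -70.0
```

View pics/sc_m.png

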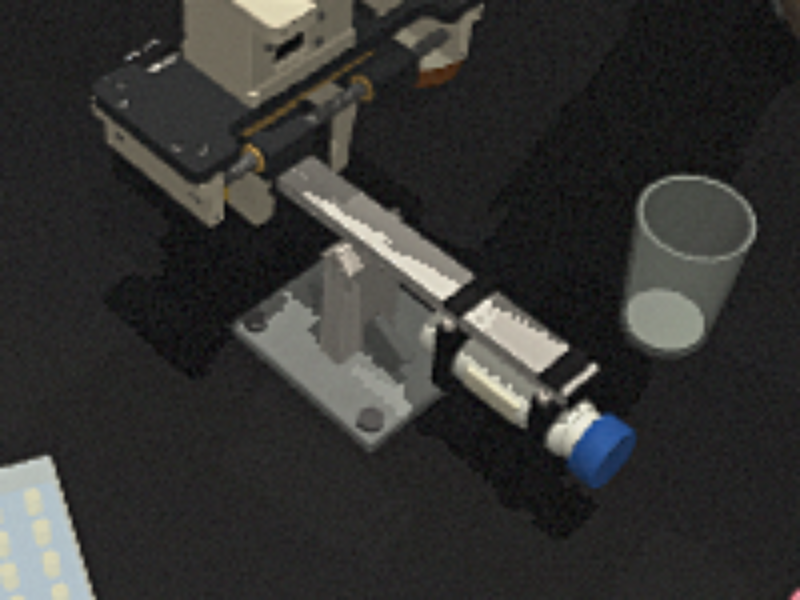

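step_arm(
  commands=[
    [[0,0,0],0],
    [[0,0,0],0],
    [[0,0,0],0],
  ],
  gripper=1,
  grip_force=4,
)

```text
time_s: 36.9
tcp_pos: [0.5228, -0.0045, 0.0874]
eef_rot: [180.0, 0.0, -76.5]
contact_force: [0.6, -0.4, -0.4]
gripper_width: 0.024
```

step_arm(
  commands=[
    [[0,0,-1.6],0],
    [[0,0,0],0],
    [[-1.5,0,0],0],
    [[0,0,0],0],
    [[0,0,0],0],
  ],
)

```text
time_s: 37.52
tcp_pos: [0.5225, -0.0031, 0.0891]
eef_rot: [-180.0, -0.0, -76.5]
contact_force: [0.9, -1.1, 0.3]
gripper_width: 0.0237
```

```bash
python3 cap.py n; python3 tl.py sc_n s6
```

```text
37.525 tcp [ 0.5225 -0.0031  0.0891] rot [-1.800e+02 -1.000e-02 -7.653e+01] F [ 0.86 -1.14  0.33] M [-0.548 -0.099  0.074] w 23.7 j [ 21.2  14.1 -28.8   0.  -47.2  -7.7]
sc_n
n 347 / 674 tilt 0.47 z0 0.1112
dark -200.0..-143.0 mid -171.5
dark -137.5..-126.0 mid -131.7
dark -77.5..-66.0 mid -71.7
s6
n 33 / 383 tilt -24.15 z0 0.1237
dark -200.0..-189.5 mid -194.8
dark -163.0..-157.0 mid -160.0
dark -150.5..-136.0 mid -143.2
dark -88.5..-72.0 mid -80.2
dark -61.0..-21.5 mid -41.2
```

Moved 1.5 mm (xe is about -18.3) and level. I'll release it.

step_arm(
  commands=[
    [[0,0,0],0],
    [[0,0,0],0],
    [[0,0,0],0],
    [[0,0,0],0],
    [[0,0,0],0],
    [[0,0,0],0],
    [[0,0,0],0],
    [[0,0,0],0],
    [[0,0,0],0],
    [[0,0,0],0],
    [[0,0,0],0],
  ],
  gripper=0.6,
)

```text
time_s: 38.95
tcp_pos: [0.5225, -0.0031, 0.0891]
eef_rot: [180.0, -0.0, -76.5]
contact_force: [-0.1, 0.6, 0.3]
gripper_width: 0.0349
```

```bash
python3 cap.py o; python3 tl.py sc_o
```

```text
38.95 tcp [ 0.5225 -0.0031  0.0891] rot [180.    -0.   -76.54] F [-0.13  0.56  0.31] M [ 0.085 -0.026 -0.026] w 34.9 j [ 21.2  14.1 -28.8  -0.  -47.2  -7.7]
sc_o
n 336 / 683 tilt 0.52 z0 0.1111
dark -200.0..-143.5 mid -171.8
dark -137.5..-126.5 mid -132.0
dark -77.5..-66.0 mid -71.7
```

The bar stays level with the gripper off it (0.52 deg, against a 0.6 deg camera bias). Next is the hanger.

```bash
python3 - <<'E'
import numpy as np
yaw=-76.53; d=np.array([29,329.9])/9
for k in range(9):
    y=np.radians(yaw); print([round(d@[np.cos(y),np.sin(y)],1),round(d@[np.sin(y),-np.cos(y)],1)],9.7); yaw-=9.7
print(yaw)
E
```

```text
[np.float64(-34.9), np.float64(-11.7)] 9.7
[np.float64(-36.4), np.float64(-5.6)] 9.7
[np.float64(-36.8), np.float64(0.6)] 9.7
[np.float64(-36.2), np.float64(6.8)] 9.7
[np.float64(-34.5), np.float64(12.8)] 9.7
[np.float64(-31.9), np.float64(18.4)] 9.7
[np.float64(-28.3), np.float64(23.5)] 9.7
[np.float64(-23.9), np.float64(27.9)] 9.7
[np.float64(-18.9), np.float64(31.6)] 9.7
-163.82999999999998
```

step_arm(
  commands=[
    [[0,0,-20],0],
    [[0,0,-55],0],
    [[-34.9,-11.7,0],9.7],
    [[-36.4,-5.6,0],9.7],
    [[-36.8,0.6,0],9.7],
    [[-36.2,6.8,0],9.7],
    [[-34.5,12.8,0],9.7],
    [[-31.9,18.4,0],9.7],
    [[-28.3,23.5,0],9.7],
    [[-23.9,27.9,0],9.7],
    [[-18.9,31.6,0],9.7],
    [[0,0,0],0],
    [[0,0,0],0],
  ],
)

```text
time_s: 40.62
tcp_pos: [0.5511, 0.3266, 0.1636]
eef_rot: [-180.0, -0.0, -163.7]
contact_force: [0.5, -0.6, -0.4]
gripper_width: 0.0351
```

```bash
python3 - <<'E'
from plant import r,imaging
from h import *
s=r.get_state();brief(s)
c=imaging.capture("wrist");cv2.imwrite("pics/w9.png",c["img"][:,:,::-1]);np.savez("w9.npz",**c,P=pose(s))
go(s,[.5514,.3266,.014],-163.8)
T=pose(s)@c["T_tool_cam"]; P=cloud(c,T); h=cv2.inRange(cv2.cvtColor(c["img"],cv2.COLOR_RGB2HSV),(5,150,90),(20,255,255))>0
k=h&(abs(P[...,0]-.552)<.035)&(abs(P[...,1]-.327)<.035)&(P[...,2]<.06); q=P[k]
for lo,hi in((.002,.02),(.022,.05)):
    g=q[(q[:,2]>lo)&(q[:,2]<hi)]
    if len(g)>5: print(lo,len(g),g.mean(0).round(4),cv2.minAreaRect((g[:,:2]*1000).astype(np.float32)))
c=imaging.capture("scene");cv2.imwrite("pics/s9.png",c["img"][:,:,::-1]);np.savez("sc_p.npz",**c)
E
python3 tl.py sc_p
```

```text
40.625 tcp [0.5511 0.3266 0.1636] rot [-1.7997e+02 -5.0000e-02 -1.6373e+02] F [ 0.49 -0.61 -0.43] M [ 0.053 -0.178  0.01 ] w 35.1 j [  48.1   19.9   -8.8   -0.   -61.3 -121.8]
shift mm [ -0.4  -0.  149.6] twist 0.07102510345512769
0.002 887 [0.5506 0.3269 0.0112] ((551.4182739257812, 327.8042907714844), (23.5578670501709, 37.7197151184082), 16.176631927490234)
0.022 366 [0.5498 0.3275 0.037 ] ((551.597900390625, 328.0467529296875), (20.531923294067383, 10.384753227233887), 16.25948715209961)
sc_p
n 190 / 303 tilt 0.71 z0 0.1114
dark -141.0..-90.0 mid -115.5
dark -77.5..-66.5 mid -72.0
```

View pics/w9.png

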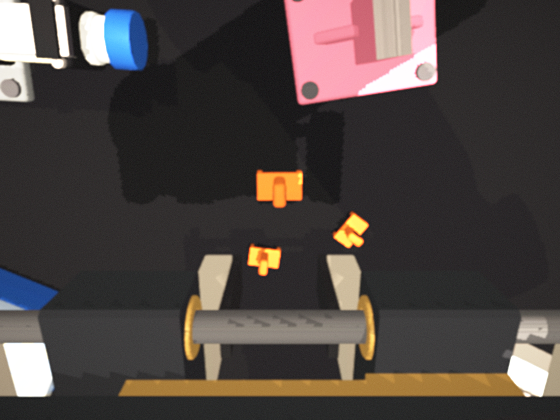

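View pics/s9.png

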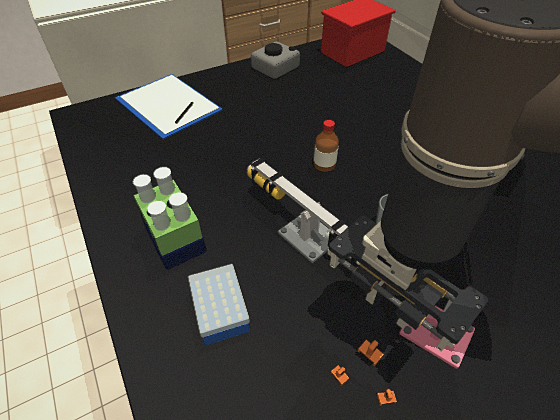

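step_arm(
  commands=[
    [[-0.5,0.3,20],0],
    [[0,0,45],0],
    [[0,0,45],0],
    [[0,0,25],0],
    [[0,0,10],0],
    [[0,0,4],0],
    [[0,0,0],0],
  ],
)

```text
time_s: 41.6
tcp_pos: [0.5524, 0.3276, 0.016]
eef_rot: [180.0, 0.1, -163.8]
contact_force: [0.4, 0.0, -0.0]
gripper_width: 0.0352
```

step_arm(
  commands=[
    [[0,0,0],0],
    [[0,0,0],0],
    [[0,0,0],0],
    [[0,0,0],0],
    [[0,0,0],0],
  ],
  gripper=1,
  grip_force=15,
)

```text
time_s: 42.22
tcp_pos: [0.552, 0.3275, 0.0154]
eef_rot: [180.0, 0.0, -163.8]
contact_force: [-1.1, -0.6, 3.7]
gripper_width: 0.0101
```

step_arm(
  commands=[
    [[0,0,-20],0],
    [[0,0,-50],0],
    [[0,0,-50],0],
    [[0,0,-45],0],
    [[0,0,-15],0],
    [[0,0,0],0],
  ],
)

```text
time_s: 42.98
tcp_pos: [0.552, 0.3276, 0.1957]
eef_rot: [179.9, 0.1, -163.8]
contact_force: [-0.0, -0.8, -1.0]
gripper_width: 0.0098
```

```bash
python3 - <<'E'
from plant import r,imaging
from h import *
s=r.get_state();brief(s)
c=imaging.capture("wrist");cv2.imwrite("pics/w10.png",c["img"][:,:,::-1]);np.savez("w10.npz",**c,P=pose(s))
T=np.array(c["T_tool_cam"]); P=cloud(c,T)*1000; h=cv2.inRange(cv2.cvtColor(c["img"],cv2.COLOR_RGB2HSV),(5,150,60),(22,255,255))>0
k=h&(abs(P[...,0])<40)&(abs(P[...,1])<40)&(P[...,2]>-40)&(P[...,2]<20); q=P[k]
print(k.sum(),q.min(0).round(1),q.max(0).round(1),np.percentile(q,[5,50,95],axis=0).round(1))
e=np.array([.5095,.051]); print(e)
yaw=s["eef_rot"][2]; d=(e-s["tcp_pos"][:2])*1000/9
for k in range(9):
    y=np.radians(yaw); print([round(d@[np.cos(y),np.sin(y)],1),round(d@[np.sin(y),-np.cos(y)],1)]); yaw+=9.69
print(yaw)
E
```

```text
42.975 tcp [0.552  0.3276 0.1957] rot [ 1.7994e+02  7.0000e-02 -1.6384e+02] F [-0.04 -0.83 -1.01] M [ 0.03  -0.107 -0.006] w 9.8 j [  48.1   18.6   -6.4   -0.   -65.  -121.9]
2610 [ -6.6 -17.8 -29.6] [13.1 20.1 16.8] [[ -2.9 -14.7 -24.1]
 [  9.2   0.9  -5.2]
 [ 12.3  16.9   7.3]]
[0.5095 0.051 ]
[np.float64(13.1), np.float64(-28.2)]
[np.float64(17.6), np.float64(-25.6)]
[np.float64(21.7), np.float64(-22.3)]
[np.float64(25.1), np.float64(-18.3)]
[np.float64(27.9), np.float64(-13.8)]
[np.float64(29.8), np.float64(-8.9)]
[np.float64(30.9), np.float64(-3.8)]
[np.float64(31.1), np.float64(1.5)]
[np.float64(30.4), np.float64(6.7)]
-76.63315450835077
```

View pics/w10.png

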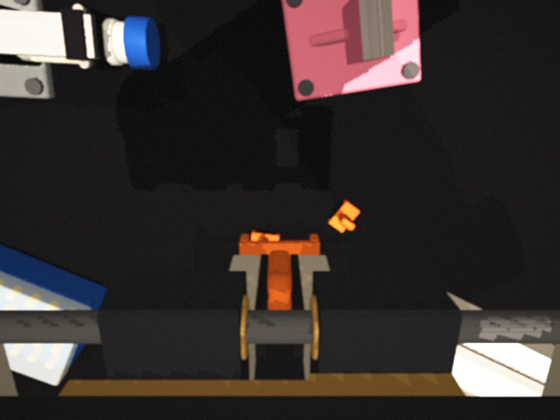

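step_arm(
  commands=[
    [[13.1,-28.2,0],-9.7],
    [[17.6,-25.6,0],-9.7],
    [[21.7,-22.3,0],-9.7],
    [[25.1,-18.3,0],-9.7],
    [[27.9,-13.8,0],-9.7],
    [[29.8,-8.9,0],-9.7],
    [[30.9,-3.8,0],-9.7],
    [[31.1,1.5,0],-9.7],
    [[29.6,6.7,0],-9.6],
    [[0,0,25],0],
    [[0,0,20],0],
    [[0,0,0],0],
    [[0,0,0],0],
  ],
)

```text
time_s: 44.65
tcp_pos: [0.5096, 0.0514, 0.1498]
eef_rot: [179.9, -0.0, -76.6]
contact_force: [0.7, 0.8, 0.9]
gripper_width: 0.0098
```

```bash
python3 - <<'E'
from plant import r,imaging
from h import *
s=r.get_state();brief(s)
go(s,[.5094,.0518,.13],-76.5)
c=imaging.capture("wrist");cv2.imwrite("pics/w11.png",c["img"][:,:,::-1]);np.savez("w11.npz",**c,P=pose(s))
E
python3 cap.py q; python3 tl.py sc_q
```

```text
44.65 tcp [0.5096 0.0514 0.1498] rot [ 1.7994e+02 -3.0000e-02 -7.6620e+01] F [0.68 0.83 0.86] M [ 0.149 -0.095  0.005] w 9.8 j [ 27.8   9.1 -25.8   0.  -55.2 -14.4]
shift mm [-0.5  0.  19.8] twist -0.1218018169290076
44.7 tcp [0.5098 0.0515 0.1502] rot [ 1.800e+02 -1.000e-02 -7.662e+01] F [-0.44  0.21  0.02] M [ 0.084 -0.009 -0.046] w 10.0 j [ 27.8   9.  -25.8   0.  -55.2 -14.4]
sc_q
n 349 / 686 tilt 0.74 z0 0.1114
dark -200.0..-143.5 mid -171.8
dark -137.5..-126.5 mid -132.0
dark -77.5..-66.5 mid -72.0
```

View pics/w11.png

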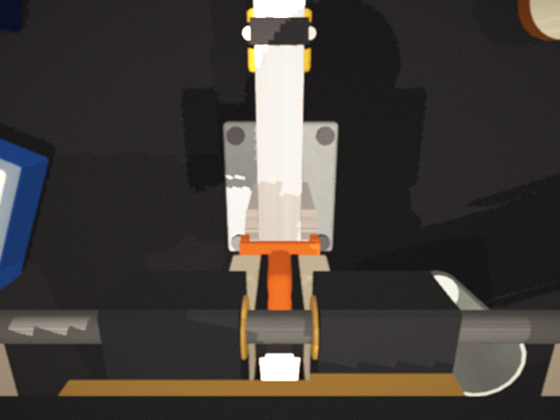

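View pics/sc_q.png

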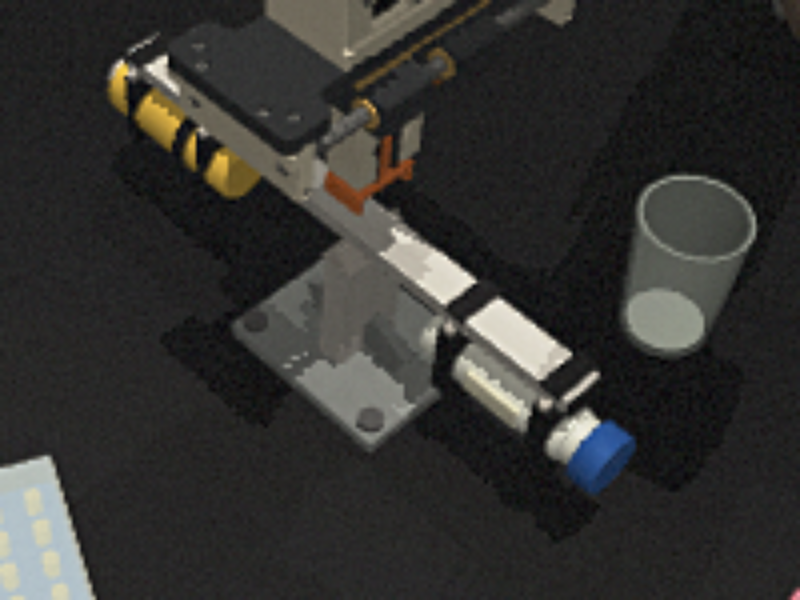

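```bash
python3 - <<'E'
from h import *
c=dict(np.load("w11.npz")); T=c["P"]@c["T_tool_cam"]; P=cloud(c,T)
Q=(P-c["P"][:3,3])@c["P"][:3,:3]*1000  # tool coords mm
z=P[...,2]
k=(z>.09)&(z<.104)&(abs(Q[...,0])<25)&(abs(Q[...,1])<26)&(abs(Q[...,1])>13.5)
q=Q[k]; print(k.sum(), np.percentile(q,[2,50,98],axis=0).round(1))
for zz in np.arange(.094,.103,.001):
    m=k&(abs(z-zz)<.0005)
    if m.sum()>2: print(zz.round(3),m.sum(),Q[m][:,0].mean().round(2),Q[m][:,0].min().round(1),Q[m][:,0].max().round(1))
m=(z>.008)&(z<.016)&(abs(Q[...,0])<80)&(abs(Q[...,1])<60)
hs=cv2.cvtColor(c["img"],cv2.COLOR_RGB2HSV); m&=hs[...,2]>70
q=Q[m];print("base",m.sum(),q.min(0).round(1),q.max(0).round(1))
h=cv2.inRange(hs,(3,150,60),(22,255,255))>0
m=h&(abs(Q[...,0])<40)&(abs(Q[...,1])<40)&(Q[...,2]>-40)&(Q[...,2]<20); q=Q[m]; print("hanger",np.percentile(q,[1,50,99],axis=0).round(1))
p=q[(q[:,2]>0)]; print("plate",p[:,0].min(),p[:,0].max(),p[:,1].min(),p[:,1].max())
E
```

```text
693 [[ -8.1 -21.5  50.1]
 [  2.8 -13.9  54.8]
 [  9.   21.6  59.5]]
0.094 69 3.13 -5.8 6.6
0.095 61 2.04 -5.4 7.0
0.096 91 1.3 -4.3 4.9
0.097 65 0.66 -3.2 4.1
0.098 58 0.64 -2.2 2.7
0.099 69 0.08 -1.1 1.5
0.1 24 0.12 -0.7 1.4
base 6432 [-54.1 -45.1 133.8] [ 54.6  44.8 141.8]
hanger [[ -4.6 -19.  -25.5]
 [  9.3  -1.1  -7.2]
 [ 12.7  17.1  12.9]]
plate 6.010578719859674 13.108252815884088 -19.828937074786236 17.81475265438089
```

The wrist depth puts the knife tip at tool x +0.2 and the hanger centre near +0.7, so I'll shift -0.5 and lower.

step_arm(
  commands=[
    [[-0.5,0,12],0],
    [[0,0,10],0],
    [[0,0,5],0],
    [[0,0,3],0],
    [[0,0,1.5],0],
    [[0,0,0],0],
    [[0,0,0],0],
  ],
)

```text
time_s: 45.62
tcp_pos: [0.5096, 0.0519, 0.1188]
eef_rot: [-180.0, 0.0, -76.6]
contact_force: [-0.0, 0.5, -0.7]
gripper_width: 0.0099
```

```bash
python3 cap.py r; python3 tl.py sc_r
```

```text
45.625 tcp [0.5096 0.0519 0.1188] rot [-179.97    0.    -76.64] F [-0.03  0.5  -0.66] M [ 0.038 -0.038  0.005] w 9.9 j [ 27.8  11.  -28.1   0.  -50.9 -14.4]
sc_r
n 350 / 680 tilt 0.68 z0 0.1113
dark -200.0..-143.5 mid -171.8
dark -137.5..-126.0 mid -131.7
dark -77.0..-66.5 mid -71.7
```

View pics/sc_r.png

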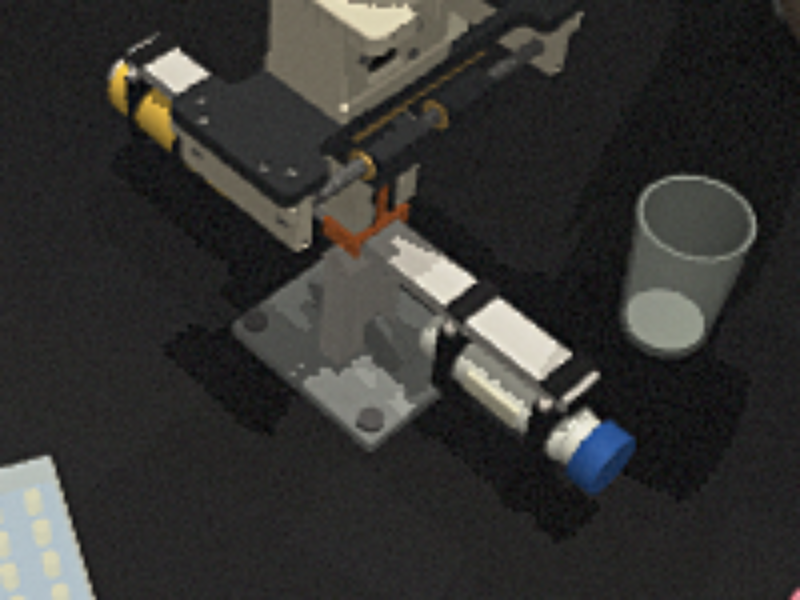

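Saddle is straddling the bar about 1.3 mm above its top. I'll lower the last millimetre and check contact before opening slightly.

step_arm(
  commands=[
    [[0,0,0.7],0],
    [[0,0,0.4],0],
    [[0,0,0],0],
    [[0,0,0],0],
  ],
)

```text
time_s: 46.18
tcp_pos: [0.5095, 0.0519, 0.1175]
eef_rot: [180.0, 0.0, -76.6]
contact_force: [-0.6, 0.6, 0.2]
gripper_width: 0.0097
```

```bash
python3 cap.py s; python3 tl.py sc_s
```

```text
46.175 tcp [0.5095 0.0519 0.1175] rot [180.     0.   -76.64] F [-0.57  0.57  0.15] M [ 0.074 -0.046  0.034] w 9.7 j [ 27.8  11.1 -28.2  -0.  -50.7 -14.4]
sc_s
n 354 / 690 tilt 0.48 z0 0.1111
dark -200.0..-143.5 mid -171.8
dark -137.5..-126.5 mid -132.0
dark -77.0..-66.5 mid -71.7
```

step_arm(
  commands=[
    [[0,0,0],0],
    [[0,0,0],0],
    [[0,0,0],0],
    [[0,0,0],0],
  ],
  gripper=0.72,
)

```text
time_s: 46.72
tcp_pos: [0.5095, 0.0519, 0.1175]
eef_rot: [-180.0, -0.0, -76.6]
contact_force: [-0.2, -0.4, -0.1]
gripper_width: 0.0242
```

step_arm(
  commands=[
    [[0,0,-5],0],
    [[0,0,-15],0],
    [[0,0,-30],0],
    [[0,0,-40],0],
    [[0,0,-30],0],
    [[0,0,0],0],
    [[0,0,0],0],
  ],
)

```text
time_s: 47.6
tcp_pos: [0.5092, 0.0519, 0.2378]
eef_rot: [-180.0, 0.0, -76.6]
contact_force: [-0.6, 0.4, -0.5]
gripper_width: 0.0243
```

```bash
python3 cap.py t; python3 tl.py sc_t; python3 - <<'E'
from plant import r,imaging
from h import *
s=r.get_state()
c=imaging.capture("wrist");cv2.imwrite("pics/w12.png",c["img"][:,:,::-1]);np.savez("w12.npz",**c,P=pose(s))
T=pose(s)@c["T_tool_cam"]; P=cloud(c,T); Q=(P-s["tcp_pos"])@pose(s)[:3,:3]*1000; z=P[...,2]
hs=cv2.cvtColor(c["img"],cv2.COLOR_RGB2HSV)
h=cv2.inRange(hs,(3,150,60),(22,255,255))>0
m=h&(abs(Q[...,0])<40)&(abs(Q[...,1])<40)&(z>.1)&(z<.16)
p=m&(z<.118); print("plate",p.sum(),Q[p].min(0).round(1),Q[p].max(0).round(1),cv2.minAreaRect(Q[p][:,:2].astype(np.float32)),np.median(z[p]))
l=m&(z>.125); print("lug",l.sum(),cv2.minAreaRect(Q[l][:,:2].astype(np.float32)))
for zz in (.097,.098,.099,.1):
    k=(abs(z-zz)<.0005)&~h&(abs(Q[...,0])<12)&(abs(Q[...,1])<26)&(abs(Q[...,1])>14)
    if k.sum()>2: print(zz,k.sum(),Q[k].mean(0).round(2),Q[k].min(0).round(1),Q[k].max(0).round(1))
E
```

```text
47.6 tcp [0.5092 0.0519 0.2378] rot [-1.7997e+02  3.0000e-02 -7.6640e+01] F [-0.6   0.44 -0.48] M [0.055 0.005 0.003] w 24.3 j [ 27.8   4.6 -18.6  -0.  -66.8 -14.4]
sc_t
n 351 / 677 tilt 0.73 z0 0.1115
dark -200.0..-143.5 mid -171.8
dark -137.5..-126.5 mid -132.0
dark -77.0..-66.5 mid -71.7
plate 1054 [-11.8 -20.4 119.5] [ 12.6  16.6 133.7] ((0.5589704513549805, -1.7817211151123047), (24.292217254638672, 36.885929107666016), 0.8255792856216431) 0.11302984406909117
lug 406 ((1.019613265991211, -1.2602038383483887), (10.161026954650879, 18.935577392578125), 89.74564361572266)
0.097 9 [  1.25  10.85 140.3 ] [ -2.1 -21.9 139.7] [  3.2  21.7 140.7]
0.098 6 [  0.87  12.83 139.29] [ -1.8 -21.8 138.8] [  2.5  20.8 139.7]
0.099 6 [  0.61  20.27 138.24] [ -0.5  19.  137.8] [  1.2  21.5 138.6]
0.1 7 [  0.43   2.14 137.41] [ -0.4 -21.7 136.9] [  1.4  20.7 137.7]
```

View pics/w12.png

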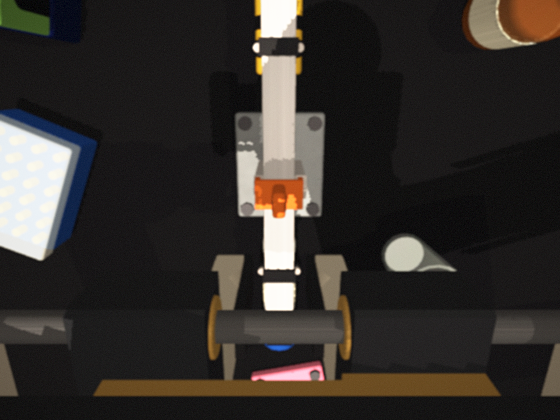

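View pics/sc_t.png

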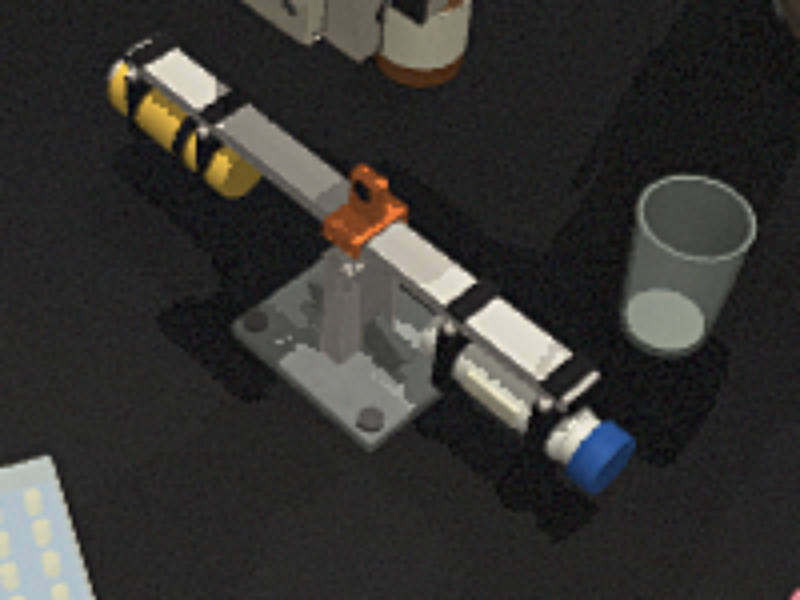

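The hanger centre (tool x 0.6) is over the knife tip (0.4) and the bar is level. I'll wait 1.5 s and recheck, with the bystanders, before handing in.

step_arm(
  commands=[
    [[0,0,-30],0],
    [[0,0,-20],0],
    [[0,0,0],0],
    [[0,0,0],0],
    [[0,0,0],0],
    [[0,0,0],0],
    [[0,0,0],0],
    [[0,0,0],0],
    [[0,0,0],0],
    [[0,0,0],0],
    [[0,0,0],0],
    [[0,0,0],0],
  ],
)

```text
time_s: 49.2
tcp_pos: [0.5095, 0.0519, 0.2875]
eef_rot: [-180.0, 0.0, -76.6]
contact_force: [0.2, -0.3, -0.2]
gripper_width: 0.0249
```

```bash
python3 cap.py u; python3 tl.py sc_u; python3 - <<'E'
from h import *
a=dict(np.load("sc_u.npz")); b=dict(np.load("scene0.npz")); P=cloud(a);P0=cloud(b)
d=np.array([.2334,-.9724,0]); p=np.array([.9724,.2334,0]); e=np.array([.5095,.051,0])
Q=P-e; A=Q@d;B=Q@p; z=P[...,2]; h=cv2.cvtColor(a["img"],cv2.COLOR_RGB2HSV)
m=(h[...,1]<60)&(h[...,2]>60)&(abs(B-.0015)<.011)&(abs(z-.111)<.01)
for lo,hi in((-.16,-.03),(.03,.17)):
    k=m&(A>lo)&(A<hi); print(lo,k.sum(),np.median(A[k]).round(3),np.median(z[k]).round(4))
for nme,zlo,x0,y0,dd in (("rack",.04,.77,-.087,.12),("tipbox",.03,.747,.117,.09),("bottle",.02,.35,-.13,.06),("beaker",.02,.34,.12,.06)):
    for R in (P0,P):
        k=(R[...,2]>zlo)&(R[...,2]<.2)&(abs(R[...,0]-x0)<dd)&(abs(R[...,1]-y0)<dd); q=R[k]; print(nme,k.sum(),q.min(0).round(3),q.max(0).round(3))
cv2.imwrite("pics/final.png",a["img"][:,:,::-1])
E
```

```text
49.2 tcp [0.5095 0.0519 0.2875] rot [-180.      0.    -76.64] F [ 0.21 -0.34 -0.18] M [ 0.071 -0.015  0.026] w 24.9 j [ 27.8   3.  -13.9  -0.  -73.2 -14.4]
sc_u
n 372 / 695 tilt 0.49 z0 0.1111
dark -200.0..-143.5 mid -171.8
dark -137.5..-126.5 mid -132.0
dark -77.0..-66.5 mid -71.7
-0.16 486 -0.087 0.1102
0.03 486 0.088 0.112
rack 3832 [ 0.723 -0.152  0.04 ] [ 0.82  -0.015  0.164]
rack 3828 [ 0.724 -0.153  0.04 ] [ 0.82  -0.015  0.164]
tipbox 3201 [0.698 0.055 0.03 ] [0.805 0.189 0.063]
tipbox 3196 [0.698 0.056 0.03 ] [0.805 0.189 0.063]
bottle 871 [ 0.322 -0.154  0.02 ] [ 0.377 -0.101  0.138]
bottle 736 [ 0.322 -0.153  0.02 ] [ 0.377 -0.102  0.118]
beaker 1027 [0.316 0.088 0.02 ] [0.378 0.151 0.094]
beaker 1029 [0.315 0.088 0.02 ] [0.379 0.15  0.095]
```

View pics/final.png

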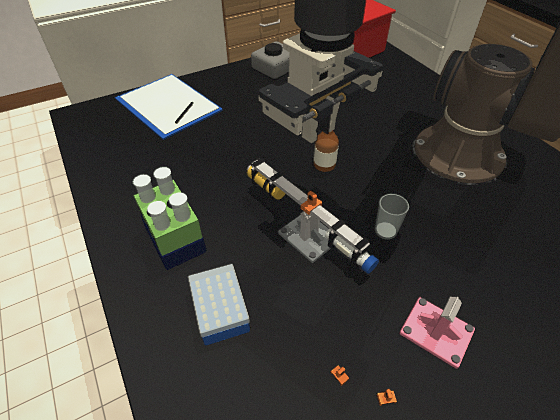

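The bar is level and stable, the hanger is over the knife edge, and the bystanders are unmoved. I'm handing in.

```bash
python3 -c "
from plant import close_job
print(close_job())"
```

```text
the job is handed in; nothing more can be done
None
```

The bar now lies level across the grey stand's knife edge by itself, with the orange hanger set over it directly above the edge. I handed the job in at about 49 s of the 72 s allowed.

**How the balance was found:** The wrist moment readings were biased and first pointed to about mid-bar. The first two releases dropped the tube end onto the bench (about 18°). The third dropped the logger end (about 17°), and the fourth and fifth tilted 5° and then 2°. I levelled the bar and slid it along the edge between tries, and found the balance at bar x ≈ -18 mm, where it stayed level with the gripper open and then away. The bar was also set down on the bench once for a regrip, and in one levelling it over-rotated in the grip by about 9° before I corrected it.

**Last checks, 2 s after letting go of the hanger:**
- **Level:** the bar reads 0.5° in the scene camera, against 0.6° when it was held level in the gripper, so it is level within camera accuracy.
- **Hanger:** its centre is within about 0.5 mm of the knife tip along the bar, and its plate is flat on the bar's top. Across the bar it sits about 1–2 mm off centre.
- **Bystanders:** the rack, tip box and beaker read within 1 mm of where they started. The bottle's position also matches, but its cap was hidden behind the gripper in the last picture, so I could not check its full height.
- **Forces:** the largest force I read was about 9 N, while pressing the bar level. Force was only read at the end of each move and picture, so brief peaks in between were not seen.

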